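Rinse the bent glass tubes and lay them out to dry

ROBOT

A 6-joint arm with a two-finger parallel gripper is mounted at the origin on a cart in front of the work surface, level with it; the furniture and walls round the work are solid. World frame = base frame: x ahead of the robot, y to its left, z up, the work surface at z = 0. Lengths are in mm, angles in rad, forces in N, time in s.
With the tool pointing down it reaches from about 350 to 975 mm from the base axis. Payload 7.1 kg.
Tool frame: the origin (TCP) lies midway between the tips of the shut fingers; the grasp point (between the pads) lies pinch_z behind it (pinch_z is the distance from the TCP to the grasp point, in mm); z points along the fingers, y is the line along which they close (so a half turn about z gives the same grasp; the last joint's range is limited). The gripper opens to 88 mm and grips with 3 to 60 N. Pads are 20 mm wide; open, the fingers measure 115 mm over their backs; the gripper's body (75 mm by 178 mm) begins 61 mm behind the grasp point.
Start: joints at [-1.286, 0.423, 1.63, -0, 1.089, -0.019], TCP at [186.986, -596.357, 222.675] pointing down, gripper open.
Joint ranges: [-3, 3], [-0.9, 2.11], [0.09, 2.58], [-1.31, 4.45], [0.11, 2.69], [-2.54, 2.54]. Speed limits (rad/s): [2.39, 2.39, 3.01, 3.14, 3.14, 3.14].

INTERFACE

Orientations are given as a rotation vector (axis times angle).
In Python, from workcell import get_obs, get_image, close_job, pinch_z gives the robot as it stands.
- The arm moves only by the tool jog_arm, never from a script. Its argument "commands" is a list of rows, each a list of 3 entries, a list of its own where there are three numbers: the gripper command: -1 is shut, 1 is fully open, values between are in proportion, then the shift along the tool's x, y, z as a fraction of full scale, then the turn, a rotation vector about the tool's x, y, z as a fraction of full scale. In form: [[gripper, [tx, ty, tz], [rx, ry, rz]], ...]. A call has 1 to 10 rows; each row shifts and turns the commanded pose from where the row before left it, along the tool's axes as they then stand; what a row does not reach is not made up. Full scale, the value 1, is 0.1 m for a shift and 45 degrees for a turn. A row lasts 1/10 s, in which the tool goes at most 50 mm and 8.59 degrees, less where a joint would pass 70% of its speed; a pose out of reach is approached as far as the arm can. A call with a number of a shift or a turn outside -1 to 1 is refused whole. A call with a gripper value outside its range is refused whole. The fingers move at their own pace and stop on an object; the grip force is fixed at half the most. Time passes only in rows, so rows that do not move let the fingers close. It gives the time, the measured TCP pose, the force, the opening and the grip force at its end, in the units of the state.
- get_obs(): the state, without advancing time (a new reading comes with each control period).
- get_image(name): name is "scene" or "top"; returns a dict with "image" (480x640x3 uint8, blue, green, red), "z_map" (480x640 float32, mm along the optical axis (not along the pixel's ray), 0 where there is no reading), "intrinsics" (3x3 intrinsics, pixels), "k1" (the pictures are not rectified: a ray, as slopes to the right and down, at radius r is drawn at 1 + k1 r^2 times it, then the intrinsics apply), "eye" and "orientation" of the camera in the world. Camera axes: x right, y down, z forward; pixel columns grow to the right and rows downward; lengths in mm; the calibration is good to about 2 mm. A picture is of the moment at which its call begins.
- close_job(): hands the job in; it is judged then, once.
The state is a dict: "t": time; "qpos": joint angles; "qvel": joint speeds; "joint_torque": joint torques, N m; "ee_pos": TCP position; "orientation": TCP orientation; "ft_force": force on the tool from outside, world axes, zero at the start; "moment": the same for the moment, N m; "width": finger opening in mm; "grasp_force": force on a finger pad.
Only numpy, scipy, OpenCV 4.12 (cv2) and the standard library are available. Lean on these libraries where they do the work, as an engineer would, in place of code of your own. Each camera call takes 0.05 s, during which the arm holds its last target. There are 200 camera calls.

TASK

Seat every bent glass tube that is on the bench in the rinse cradle, one to a lane and level, bend on the white rest and both ends in the lane's two blue notches; when all are seated, press the canister's spray cap right down and let it come up again, then lay every tube flat on the yellow pad, none on top of another and its middle well within the pad's edges. Handle the glass gently (never grip a tube with more than 20 N) and leave the beaker and the flask standing where they are.

Things in the scene. Friction and masses are not known exactly. Their poses are not given: they have to be found in the camera images.
- tube_1: Loose amber glass L, 45 g: 12 mm thick, 90 degree bend, two equal 90 mm arms; white bands are only marks. May be absent. Origin: centre of mass, in the open between the arms, level with the glass's axis, 31 mm from the corner. x: from the corner along the bisector, so arms run from the corner along (0.707, +-0.707) in its x, y. z: square to the L, either face up. Starts flat on the bench, origin 6 mm up, any yaw.
- tube_1_elbow (a point): Corner of tube_1: where the axes of its two arms meet, 31 mm along -x from the tube's origin. The bend itself is rounded to 14 mm; arm ends are 90 mm from this point.
- tube_2: Loose amber glass L, 45 g: 12 mm thick, 90 degree bend, two equal 90 mm arms; white bands are only marks. May be absent. Origin: centre of mass, in the open between the arms, level with the glass's axis, 31 mm from the corner. x: from the corner along the bisector, so arms run from the corner along (0.707, +-0.707) in its x, y. z: square to the L, either face up. Starts flat on the bench, origin 6 mm up, any yaw.
- tube_2_elbow (a point): Corner of tube_2: where the axes of its two arms meet, 31 mm along -x from the tube's origin. The bend itself is rounded to 14 mm; arm ends are 90 mm from this point.
- tube_3: Loose amber glass L, 45 g: 12 mm thick, 90 degree bend, two equal 90 mm arms; white bands are only marks. May be absent. Origin: centre of mass, in the open between the arms, level with the glass's axis, 31 mm from the corner. x: from the corner along the bisector, so arms run from the corner along (0.707, +-0.707) in its x, y. z: square to the L, either face up. Starts flat on the bench, origin 6 mm up, any yaw.
- tube_3_elbow (a point): Corner of tube_3: where the axes of its two arms meet, 31 mm along -x from the tube's origin. The bend itself is rounded to 14 mm; arm ends are 90 mm from this point.
- lane_1 (a point): Lane 1 of 3 (60 mm apart along x) of the fixed rinse cradle: where a seated tube's origin lies, 48 mm above the bench, tube level, its x along this x: bend to -x on a round white rest, ends in two blue 45 degree V notches (18 mm long, 27 mm wide, 76 mm from the corner along each arm, mouth 5 mm above the glass's axis). Open below the arms down to the white base, 215x170x22 mm.
- lane_2 (a point): Lane 2 of 3 (60 mm apart along x) of the fixed rinse cradle: where a seated tube's origin lies, 48 mm above the bench, tube level, its x along this x: bend to -x on a round white rest, ends in two blue 45 degree V notches (18 mm long, 27 mm wide, 76 mm from the corner along each arm, mouth 5 mm above the glass's axis). Open below the arms down to the white base, 215x170x22 mm.
- lane_3 (a point): Lane 3 of 3 (60 mm apart along x) of the fixed rinse cradle: where a seated tube's origin lies, 48 mm above the bench, tube level, its x along this x: bend to -x on a round white rest, ends in two blue 45 degree V notches (18 mm long, 27 mm wide, 76 mm from the corner along each arm, mouth 5 mm above the glass's axis). Open below the arms down to the white base, 215x170x22 mm.
- spray_cap (a joint): White spray cap of the small aluminium canister with a blue band fixed on a dark round foot: travel downwards in m, 0 up, 0.008 fully down. Sprung: starts to move at 1.8 N, fully down at 4.6 N, rises when let go.
- spray_top (a point): Middle of the cap's flat top, 32 mm across, 128 mm above the bench when up; it moves down with the cap. x, y, z axes: -x is where the nozzle points, z up. Canister 54 mm across, foot 84 mm.
- pad: Fixed yellow absorbent drying pad, 194 mm (its x) by 218 mm (its y), 9 mm thick; origin at the centre of its underside.
- beaker: Bystander: empty glass beaker, 51 mm across, 58 mm tall, loose; origin at the centre of its underside, z up.
- flask: Bystander: conical flask, 64 mm across, 105 mm tall, loose; origin at the centre of its underside, z up.

How it is judged (in metres and radians):
On the way, in this order (a step that is already met when the one before it is completed fails the run):
1. every tube present is seated in a lane of the cradle at the same time (((distance between tube_1 and lane_1 below 0.008 m and x of tube_1_elbow in the frame of lane_1 below -0.02 m and angle between the x axis of tube_1 and the x axis of lane_1, either way round below 0.13 rad and angle between the z axis of tube_1 and the z axis of lane_1, either way round below 0.13 rad) or (distance between tube_1 and lane_2 below 0.008 m and x of tube_1_elbow in the frame of lane_2 below -0.02 m and angle between the x axis of tube_1 and the x axis of lane_2, either way round below 0.13 rad and angle between the z axis of tube_1 and the z axis of lane_2, either way round below 0.13 rad) or (distance between tube_1 and lane_3 below 0.008 m and x of tube_1_elbow in the frame of lane_3 below -0.02 m and angle between the x axis of tube_1 and the x axis of lane_3, either way round below 0.13 rad and angle between the z axis of tube_1 and the z axis of lane_3, either way round below 0.13 rad)) and ((distance between tube_2 and lane_1 below 0.008 m and x of tube_2_elbow in the frame of lane_1 below -0.02 m and angle between the x axis of tube_2 and the x axis of lane_1, either way round below 0.13 rad and angle between the z axis of tube_2 and the z axis of lane_1, either way round below 0.13 rad) or (distance between tube_2 and lane_2 below 0.008 m and x of tube_2_elbow in the frame of lane_2 below -0.02 m and angle between the x axis of tube_2 and the x axis of lane_2, either way round below 0.13 rad and angle between the z axis of tube_2 and the z axis of lane_2, either way round below 0.13 rad) or (distance between tube_2 and lane_3 below 0.008 m and x of tube_2_elbow in the frame of lane_3 below -0.02 m and angle between the x axis of tube_2 and the x axis of lane_3, either way round below 0.13 rad and angle between the z axis of tube_2 and the z axis of lane_3, either way round below 0.13 rad)) and ((distance between tube_3 and lane_1 below 0.008 m and x of tube_3_elbow in the frame of lane_1 below -0.02 m and angle between the x axis of tube_3 and the x axis of lane_1, either way round below 0.13 rad and angle between the z axis of tube_3 and the z axis of lane_1, either way round below 0.13 rad) or (distance between tube_3 and lane_2 below 0.008 m and x of tube_3_elbow in the frame of lane_2 below -0.02 m and angle between the x axis of tube_3 and the x axis of lane_2, either way round below 0.13 rad and angle between the z axis of tube_3 and the z axis of lane_2, either way round below 0.13 rad) or (distance between tube_3 and lane_3 below 0.008 m and x of tube_3_elbow in the frame of lane_3 below -0.02 m and angle between the x axis of tube_3 and the x axis of lane_3, either way round below 0.13 rad and angle between the z axis of tube_3 and the z axis of lane_3, either way round below 0.13 rad))), for 0.3 s.
2. the spray cap is pressed down (over 6 mm) while all the tubes are seated (all of step 1 and value of joint spray_cap above 0.006 m), for 0.1 s.
3. the spray cap is up again (value of joint spray_cap below 0.002 m), for 0.2 s.
At the end, for the whole second after the job is handed in: every tube present lies flat (0.08 rad) and still on the yellow pad, its origin within 75 mm (pad's x) and 85 mm (pad's y) of the pad's centre and 10 to 21 mm above its underside; cap up. Seated means: origin within 8 mm of the lane's point, axes within 0.13 rad, bend on the -x side (x of tube_1 in the frame of pad between -0.075 and 0.075 m and y of tube_1 in the frame of pad between -0.085 and 0.085 m and z of tube_1 in the frame of pad between 0.01 and 0.021 m and angle between the z axis of each of tube_1, tube_2, tube_3 and the z axis of pad, either way round below 0.08 rad and linear speed of each of tube_1, tube_2, tube_3 below 0.02 m/s and x of tube_2 in the frame of pad between -0.075 and 0.075 m and y of tube_2 in the frame of pad between -0.085 and 0.085 m and z of tube_2 in the frame of pad between 0.01 and 0.021 m and x of tube_3 in the frame of pad between -0.075 and 0.075 m and y of tube_3 in the frame of pad between -0.085 and 0.085 m and z of tube_3 in the frame of pad between 0.01 and 0.021 m and value of joint spray_cap below 0.002 m); the robot touches nothing.
It fails at once if the two fingers together push on a glass tube with over 40 N (a grip of 20 N) (contact force between the fingers and tube_1 above 40 N or contact force between the fingers and tube_2 above 40 N or contact force between the fingers and tube_3 above 40 N).
It fails at once if beaker or flask knocked over or shifted more than 60 mm (angle between any of beaker, flask's own z axis and vertical above 0.6 rad or distance of any of beaker, flask from where it was at the start of the episode above 0.06 m).
Of tube_1, tube_2, tube_3 only 2 to 3 are there at a start; the rules pass over those that are not, and their reading is None.
At some moment in a run one of tube_1, tube_2, tube_3 may be knocked a few centimetres aside while the robot is not near it.
Once in a run the grip may slacken for a moment while it holds something.
It also fails if it takes over 210 s, if anything falls off the work surface, if the arm or the gripper's body presses on something with over 40 N, if the wrist force passes 120 N, or if a joint passes its speed limit or range.

## Working session

There is one attempt and no reset: what is moved stays moved. The work goes in short steps, Python scripts to look and compute and a tool call to move; the robot and the scene stay as the last step left them, time stands still between calls to the robot, and variables do not carry over. Pictures are saved under pics/ and viewed, at most 14 in all, crops included, and the job is handed in when it is done.

Besides the shell and the picture viewer there is one more tool, called after "Request:" as a command line: name --argument value ..., lists and objects as JSON in quotes. jog_arm: Moves the arm, as the interface text tells. Its arguments: {"type":"object","properties":{"commands":{"type":"array","items":{"type":"array"}}},"required":["commands"]}

```bash
mkdir -p pics; ls; python3 - <<'E'
from workcell import *
import cv2
print(get_obs(), pinch_z)
for n in("scene","top"):
    d=get_image(n); cv2.imwrite(f"pics/{n}0.png",d["image"]); print(n,d["intrinsics"],d["k1"],d["eye"],d["orientation"])
E
```

```text
pics
{'t': 0.0, 'qpos': array([-1.28597617e+00,  4.23846946e-01,  1.63065010e+00, -5.87835590e-06,
        1.08860512e+00, -1.89856224e-02]), 'qvel': array([-0.00030894,  0.00074607,  0.00022078,  0.00048191,  0.00092126,
       -0.00024932]), 'joint_torque': array([-1.36541836e-03, -5.44625688e+01, -2.73658347e+01,  6.40685298e-02,
        2.26576289e-02, -7.03683486e-05]), 'ee_pos': array([ 186.85163095, -595.85203602,  221.91356117]), 'orientation': array([-3.10393802e+00, -4.75161804e-01,  3.22190371e-04]), 'ft_force': array([-0.34798001,  0.25839743,  0.06806366]), 'moment': array([-0.02084898,  0.00058879, -0.01083109]), 'grasp_force': 0.0, 'width': 87.90040421058661} 18.700000000000003
scene [[570.3455225    0.         315.63239626]
 [  0.         570.3455225  233.39372907]
 [  0.           0.           1.        ]] 0.01551814046557956 [-64.96897899 823.27220941 797.38833759] [-0.81709363  2.3729817  -1.26553803]
top [[463.22323792   0.         324.93460268]
 [  0.         463.22323792 238.50566422]
 [  0.           0.           1.        ]] -0.05270491352691184 [ 414.80578281    7.53712965 1066.04281882] [-2.13142378  2.10463948 -0.21284694]
```

View pics/scene0.png

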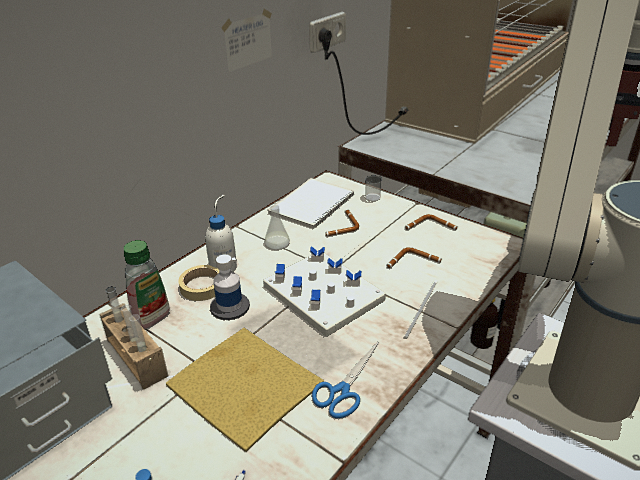

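View pics/top0.png

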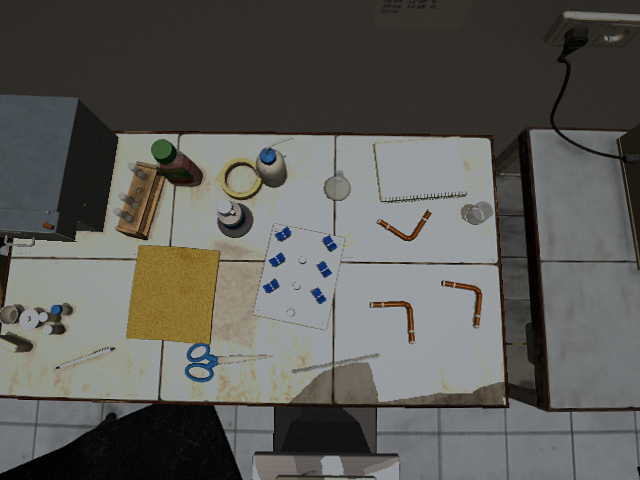

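The pictures show three amber Ls, with elbows in the top view near (410,240), (410,303) and (480,285). The cradle is at (298,275), the pad at (173,295), the canister at (232,218), the flask at (337,187) and the beaker at (475,213).

```bash
cat > h.py <<'E'
import numpy as np, cv2
from workcell import *
from scipy.spatial.transform import Rotation as R
def rays(d,px):
    K,k1=d["intrinsics"],d["k1"]
    p=(np.asarray(px,float).reshape(-1,2)-K[:2,2])/[K[0,0],K[1,1]]
    s=p.copy()
    for _ in range(20): s=p/(1+k1*(s**2).sum(1,keepdims=True))
    return R.from_rotvec(d["orientation"]).apply(np.c_[s,np.ones(len(s))])
def onplane(d,px,z):
    r=rays(d,px); e=np.array(d["eye"]); return e+r*((z-e[2])/r[:,2])[:,None]
def cloud(d,px):                 # px (n,2) col,row -> world points by depth
    px=np.asarray(px,int); r=rays(d,px); zc=d["z_map"][px[:,1],px[:,0]]
    return np.array(d["eye"])+r*zc[:,None]
def blobs(m,lo):
    n,l,s,c=cv2.connectedComponentsWithStats(m.astype(np.uint8))
    return [np.argwhere(l==i)[:,::-1] for i in range(1,n) if s[i,4]>=lo]
def hsv(d): return cv2.cvtColor(d["image"],cv2.COLOR_BGR2HSV)
def tubes(d,z=6,lo=150):
    h=hsv(d); m=cv2.inRange(h,(3,130,40),(17,255,255))
    m=cv2.morphologyEx(m,cv2.MORPH_CLOSE,np.ones((7,7),np.uint8)); out=[]
    for b in blobs(m,lo):
        P=onplane(d,b,z)[:,:2]; c=P.mean(0); w,v=np.linalg.eigh(np.cov((P-c).T))
        y=v[:,1]; x=v[:,0]; mid=np.abs((P-c)@y)<10
        if not mid.any(): continue
        if ((P-c)@x)[mid].mean()>0: x=-x
        out.append((c.round(1),round(np.degrees(np.arctan2(x[1],x[0])),1),len(b),np.sqrt(w).round(1),b.mean(0).round()))
    return out
def pose():
    o=get_obs(); r=R.from_rotvec(o["orientation"]).as_matrix()
    return o,r
def go(x,y,z,yaw):
    """target TCP and yaw (deg) of tool y axis (mod 180): needed turn, then shift in the turned tool frame, in fractions"""
    o,r=pose(); p=o["ee_pos"]; cur=np.degrees(np.arctan2(r[1,1],r[0,1]))
    d=(yaw-cur+90)%180-90
    for dd in (d,d-180*np.sign(d)):
        yf=np.radians(cur+dd); Y=np.array([np.cos(yf),np.sin(yf)]); X=np.array([-Y[1],Y[0]])
        t=np.array([x,y])-p[:2]; X=-X if np.dot(X,[Y[1],-Y[0]])<0 and 0 else X
        Xd=np.array([-Y[1],Y[0]])*-1   # x = y cross z(down)
        print("turn rz %.3f (yaw %.1f->%.1f) shift tx %.3f ty %.3f tz %.3f"%(-dd/45,cur,cur+dd,t@Xd/100,t@Y/100,(p[2]-z)/100))
    print("pos",p.round(1),"tilt",np.degrees(np.arccos(-r[2,2])).round(2),"q",o["qpos"].round(2),"w",round(o["width"],1),"f",o["grasp_force"],"t",round(o["t"],1))
E
python3 - <<'E'
from h import *
d=get_image("top"); s=get_image("scene")
for n,i in(("top",d),("scene",s)):
    for t in tubes(i): print(n,t)
for n,i in(("top",d),("scene",s)):
    m=cv2.inRange(hsv(i),(105,150,60),(130,255,255))
    for b in blobs(m,30):
        P=cloud(i,b); T=P[P[:,2]>46]; print(n,"blue",b.mean(0).round(),len(b),P.mean(0).round(1),P[:,2].min().round(),P[:,2].max().round(),T.mean(0).round(1) if len(T) else'',onplane(i,[b.mean(0)],47).round(1))
    m=cv2.inRange(hsv(i),(20,110,60),(35,255,255))
    for b in blobs(m,2000):
        P=onplane(i,b,9)[:,:2]; print(n,"pad",P.mean(0),cv2.minAreaRect(P.astype(np.float32)))
for n,px in(("cap",(236,212)),("flask",(337,187)),("beaker",(475,213))):
    print(n,cloud(d,[px]))
h,w=480,640
g=np.argwhere(np.ones((h,w)))[:,::-1]; P=cloud(d,g)
k=(abs(P[:,2]-127)<8)&(abs(P[:,0]-560)<200)&(abs(P[:,1]-220)<150); 
mm=np.zeros((h,w)); mm[g[k][:,1],g[k][:,0]]=1
for b in blobs(mm,20): print("h128",b.mean(0),len(b),cloud(d,b).mean(0))
E
```

```text
top (array([891.7, 139.6]), np.float64(-179.9), 441, array([  1.6, 221.9]), array([272., 133.]))
top (array([ 657. , -387.1]), np.float64(95.7), 463, array([ 31.3, 188.6]), array([492., 231.]))
top (array([712.3, 429.2]), np.float64(85.1), 789, array([14.1, 46.6]), array([148., 202.]))
top (array([ 655., -186.]), np.float64(12.7), 311, array([16.5, 34.9]), array([407., 228.]))
top (array([ 495.6, -327.6]), np.float64(125.5), 307, array([16.2, 34.7]), array([470., 297.]))
top (array([ 456.6, -166.3]), np.float64(137.6), 331, array([16.5, 35.6]), array([400., 314.]))
top (array([255.2, 347. ]), np.float64(0.0), 449, array([  2.9, 153.9]), array([169., 402.]))
scene (array([ 1106.9, -2571.7]), np.float64(-99.8), 533, array([ 81.2, 116.9]), array([531.,  17.]))
scene (array([  971.3, -1954.4]), np.float64(13.5), 1137, array([ 49.1, 181.9]), array([509.,  47.]))
scene (array([  374.8, -1739.1]), np.float64(10.9), 379, array([18.5, 81.8]), array([629.,  81.]))
scene (array([  291. , -1314.4]), np.float64(-174.8), 539, array([ 18.5, 112.7]), array([622., 119.]))
scene (array([ 493.7, -332.3
[... 2648 characters left out ...]
  57.4] 40.0 797.0 [558.6 127.   63.5] [[571.4 112.2  47. ]]
scene blue [315. 295.] 83 [512.3 124.5  48. ] 39.0 54.0 [511.8 125.3  49.9] [[513.  123.7  47. ]]
scene blue [144. 473.] 43 [439.2 601.9  74.3] 53.0 797.0 [439.2 601.9  74.3] [[458.2 593.6  47. ]]
scene pad [487.3213418  364.03148785] ((492.3390808105469, 358.0710144042969), (193.73468017578125, 218.85256958007812), 87.1116943359375)
cap [[668.63742318 202.16139405  84.68014114]]
flask [[734.59791331 -19.0164122   65.68606861]]
beaker [[ 694.95633777 -350.10016343    3.29576369]]
h128 [170.5        167.39705882] 68 [754.81425664 340.176057   127.17178987]
h128 [225.23762376 207.01980198] 202 [668.08811019 216.89441584 127.48552001]
```

```bash
cat >> h.py <<'E'
def grip(c,yaw,z,dx=0):
    a=np.radians(yaw); M=np.array([[np.cos(a),-np.sin(a)],[np.sin(a),np.cos(a)]])
    g=np.array(c)+M@np.array([-13.3,17.7]); print("grip",g.round(1),"y yaw",yaw-45); go(g[0],g[1],z,yaw-45)
E
python3 - <<'E'
from h import *
grip((456.6,-166.3),137.6,120)
E
```

```text
grip [ 454.5 -188.3] y yaw 92.6
turn rz 0.329 (yaw -72.6->-87.4) shift tx -2.858 ty -3.952 tz 1.022
turn rz -3.671 (yaw -72.6->92.6) shift tx 2.858 ty 3.952 tz 1.022
pos [ 186.9 -596.1  222.2] tilt 0.05 q [-1.29  0.42  1.63 -0.    1.09 -0.02] w 87.7 f 0.0 t 0.2
```

Request:
jog_arm --commands '[[-0.2,[0,0,0],[0,0,-0.19]],[-0.2,[0,0,0],[0,0,-0.19]],[-0.2,[0,0,0],[0,0,-0.19]],[-0.2,[0,0,0],[0,0,-0.19]],[-0.2,[0,0,0],[0,0,-0.19]],[-0.2,[0,0,0],[0,0,-0.19]],[-0.2,[0,0,0],[0,0,-0.19]],[-0.2,[0,0,0],[0,0,-0.19]],[-0.2,[0,0,0],[0,0,-0.19]],[-0.2,[0,0,0],[0,0,-0.19]]]'

```text
t: 1.2
ee_pos: [187.0, -596.2, 222.4]
orientation: [-1.95, -2.463, -0.0]
ft_force: [-0.1, -0.4, 0.1]
width: 35.3
grasp_force: 0.0
```

Request:
jog_arm --commands '[[-0.2,[0,0,0],[0,0,-0.176]],[-0.2,[0,0,0],[0,0,-0.176]],[-0.2,[0,0,0],[0,0,-0.176]],[-0.2,[0,0,0],[0,0,-0.176]],[-0.2,[0,0,0],[0,0,-0.176]],[-0.2,[0,0,0],[0,0,-0.176]],[-0.2,[0,0,0],[0,0,-0.176]],[-0.2,[0,0,0],[0,0,-0.176]],[-0.2,[0,0,0],[0,0,-0.176]],[-0.2,[0,0,0],[0,0,-0.176]]]'

```text
t: 2.2
ee_pos: [247.1, -567.6, 214.3]
orientation: [-0.122, -3.031, 0.092]
ft_force: [-0.1, 1.0, -0.4]
width: 35.4
grasp_force: 0.0
```

Request:
jog_arm --commands '[[-0.4,[0.285,0.395,0],[0,0,0]],[-0.4,[0.285,0.395,0],[0,0,0]],[-0.4,[0.285,0.395,0],[0,0,0]],[-0.4,[0.285,0.395,0],[0,0,0]],[-0.4,[0.285,0.395,0],[0,0,0]],[-0.4,[0.285,0.395,0.1],[0,0,0]],[-0.4,[0.285,0.395,0.2],[0,0,0]],[-0.4,[0.285,0.395,0.2],[0,0,0]],[-0.4,[0.285,0.395,0.2],[0,0,0]],[-0.4,[0.285,0.395,0.3],[0,0,0]]]'

```text
t: 3.2
ee_pos: [21.7, -181.3, 138.8]
orientation: [-0.153, -2.997, 0.088]
ft_force: [0.2, -1.1, -0.1]
width: 26.6
grasp_force: 0.0
```

```bash
python3 - <<'E'
from h import *
for t in tubes(get_image("top")): print(t[:3])
grip((456.6,-166.3),137.6,3)
s=get_image("scene")["image"]; cv2.imwrite("pics/s1.png",cv2.resize(s[150:330,300:540],None,fx=3,fy=3))
E
```

```text
(array([891.8, 124.4]), np.float64(-179.9), 379)
(array([ 592.7, -386.3]), np.float64(93.0), 551)
(array([707.5, 434.8]), np.float64(79.0), 928)
(array([ 655.2, -186. ]), np.float64(12.6), 308)
(array([ 495.9, -327.4]), np.float64(125.7), 304)
(array([ 456.3, -166.4]), np.float64(137.3), 333)
(array([255.6, 455.3]), np.float64(0.4), 277)
(array([254.3,   9.3]), np.float64(-179.8), 229)
grip [ 454.5 -188.3] y yaw 92.6
turn rz -0.181 (yaw 84.4->92.6) shift tx 4.320 ty -0.257 tz 1.357
turn rz 3.819 (yaw 84.4->-87.4) shift tx -4.320 ty 0.257 tz 1.357
pos [  21.8 -182.3  138.7] tilt 8.71 q [-1.26 -0.11  2.58 -0.24  0.68 -2.54] w 26.1 f 0.0 t 3.2
```

```bash
cat >> h.py <<'E'
def go(x,y,z,yaw):
    """turn (fraction, tool frame) to point straight down with tool y at yaw, then shift in that turned frame"""
    o,r=pose(); p=o["ee_pos"]; a=np.radians(yaw); Y=np.array([np.cos(a),np.sin(a),0]); Z=np.array([0,0,-1.]); X=np.cross(Y,Z)
    T=np.c_[X,Y,Z]; v=np.degrees(R.from_matrix(r.T@T).as_rotvec())/45; d=np.array([x,y,z])-p
    print("turn",v.round(3),"then shift",(T.T@d/100).round(3),"| now-frame shift",(r.T@d/100).round(3),"| q6 at goal %.2f"%(np.arctan2(y,x)-a))
    print("pos",p.round(1),"q",o["qpos"].round(2),"w",round(o["width"],1),"f",round(o["grasp_force"],2),"ft",o["ft_force"].round(1),"t",round(o["t"],1))
E
python3 -c "
from h import *
grip((456.5,-166.3),137.5,90)"
```

```text
grip [ 454.3 -188.3] y yaw 92.5
turn [-0.069 -0.18  -0.185] then shift [-4.317 -0.253  0.486] | now-frame shift [-4.332  0.387 -0.132] | q6 at goal -2.01
pos [  22.  -181.9  138.6] q [-1.26 -0.11  2.58 -0.24  0.68 -2.54] w 26.3 f 0.0 ft [ 0.6 -0.3 -1.2] t 3.3
```

Request:
jog_arm --commands '[[-0.4,[-0.4,0,0],[0,0,0]],[-0.4,[-0.4,0,0],[0,0,0]],[-0.4,[-0.4,0,0],[0,0,0]],[-0.4,[-0.4,0,0],[0,0,0]],[-0.4,[-0.4,0,0],[0,0,0]],[-0.4,[-0.4,0,0],[0,0,0]],[-0.4,[-0.4,0,0],[0,0,0]],[-0.4,[-0.4,0,0],[0,0,0]],[-0.4,[-0.4,0,0],[0,0,0]],[-0.4,[-0.4,0,0],[0,0,0]]]'

```text
t: 4.3
ee_pos: [414.4, -222.4, 83.3]
orientation: [-0.15, -2.995, 0.083]
ft_force: [-0.2, -0.8, 1.3]
width: 26.4
grasp_force: 0.0
```

```bash
python3 -c "
from h import *
grip((456.5,-166.3),137.5,60)"
```

```text
grip [ 454.3 -188.3] y yaw 92.5
turn [-0.066 -0.182 -0.183] then shift [-0.414  0.323  0.233] | now-frame shift [-0.39   0.391  0.157] | q6 at goal -2.01
pos [ 414.4 -222.4   83.3] q [-0.45  0.47  1.98 -0.15  0.8  -1.81] w 26.4 f 0.0 ft [-0.2 -0.8  1.3] t 4.3
```

Request:
jog_arm --commands '[[-0.3,[0,0,0],[-0.022,-0.061,-0.061]],[-0.3,[0,0,0],[-0.022,-0.061,-0.061]],[-0.3,[0,0,0],[-0.022,-0.061,-0.061]],[-0.3,[-0.207,0.16,0.1],[0,0,0]],[-0.3,[-0.207,0.16,0.13],[0,0,0]],[-0.3,[0,0,0],[0,0,0]]]'

```text
t: 4.9
ee_pos: [453.9, -187.7, 59.9]
orientation: [-0.071, 3.14, -0.0]
ft_force: [-0.1, 0.0, -0.0]
width: 30.4
grasp_force: 0.0
```

```bash
python3 -c "
from h import *
d=get_image('top')
for t in tubes(d): print(t[:3])
grip((456.5,-166.3),137.5,3)
cv2.imwrite('pics/a.png',cv2.resize(d['image'][220:370,330:530],None,fx=4,fy=4))"
```

```text
(array([826.8, -90.1]), np.float64(166.9), 846)
(array([712.8, 429.2]), np.float64(84.8), 804)
(array([ 654.9, -185.9]), np.float64(12.7), 311)
(array([255., 452.]), np.float64(-0.1), 435)
(array([254.7, -31.9]), np.float64(0.5), 212)
grip [ 454.3 -188.3] y yaw 92.5
turn [-0.     0.     0.003] then shift [-0.014 -0.002  0.573] | now-frame shift [-0.014 -0.002  0.573] | q6 at goal -2.01
pos [ 452.9 -188.2   60.3] q [-0.42  0.5   2.02 -0.    0.63 -2.03] w 31.0 f 0.0 ft [-0.3  0.1  0.1] t 5.0
```

View pics/a.png

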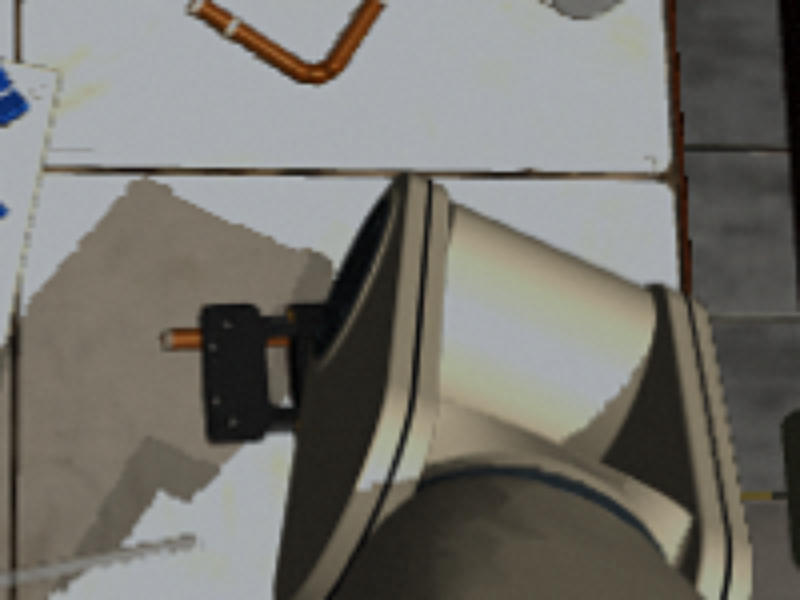

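The crop shows the arm from (165,340) running under the gripper at (235,370), so the gripper straddles it. Next I lower it and close in small steps while watching the force.

Request:
jog_arm --commands '[[-0.3,[-0.014,0,0.2],[0,0,0]],[-0.3,[0,0,0.2],[0,0,0]],[-0.3,[0,0,0.17],[0,0,0]],[-0.45,[0,0,0],[0,0,0]],[-0.55,[0,0,0],[0,0,0]],[-0.65,[0,0,0],[0,0,0]],[-0.7,[0,0,0],[0,0,0]],[-0.72,[0,0,0],[0,0,0]],[-0.72,[0,0,0],[0,0,0]]]'

```text
t: 5.85
ee_pos: [454.5, -189.3, 4.7]
orientation: [-0.068, 3.138, -0.003]
ft_force: [0.4, -0.5, -0.2]
width: 12.4
grasp_force: 0.1
```

Request:
jog_arm --commands '[[-0.73,[0,0,0],[0,0,0]],[-0.73,[0,0,0],[0,0,0]]]'

```text
t: 6.05
ee_pos: [454.4, -189.3, 4.4]
orientation: [-0.068, 3.138, -0.002]
ft_force: [0.6, 0.1, 2.1]
width: 11.8
grasp_force: 1.6
```

Request:
jog_arm --commands '[[-0.74,[0,0,0],[0,0,0]],[-0.74,[0,0,0],[0,0,0]]]'

```text
t: 6.25
ee_pos: [454.4, -189.3, 4.4]
orientation: [-0.068, 3.139, -0.002]
ft_force: [-0.1, 0.4, 5.6]
width: 11.8
grasp_force: 9.3
```

Request:
jog_arm --commands '[[-0.744,[0,0,0],[0,0,0]],[-0.744,[0,0,0],[0,0,0]],[-0.744,[0,0,-0.1],[0,0,0]],[-0.744,[0,0,-0.2],[0,0,0]],[-0.744,[0,0,-0.3],[0,0,0]],[-0.744,[0,0,-0.3],[0,0,0]],[-0.744,[0,0,-0.2],[0,0,0]],[-0.744,[0,0,0],[0,0,0]]]'

```text
t: 7.05
ee_pos: [455.5, -189.8, 116.9]
orientation: [-0.068, 3.134, -0.006]
ft_force: [0.4, -0.1, -0.9]
width: 11.7
grasp_force: 12.8
```

```bash
python3 -c "
from h import *
grip((479.5,76.1),-11,100)
d=get_image('scene')
cv2.imwrite('pics/b.png',cv2.resize(d['image'][120:320,300:560],None,fx=3,fy=3))"
```

```text
grip [469.8  96. ] y yaw -56
turn [0.009 0.009 3.3  ] then shift [ 1.717 -2.29   0.169] | now-frame shift [-0.266  2.85   0.161] | q6 at goal 1.18
pos [ 455.5 -189.8  116.9] q [-0.42  0.39  1.99 -0.    0.75 -2.03] w 11.7 f 12.8 ft [ 0.4 -0.1 -0.9] t 7.0
```

View pics/b.png

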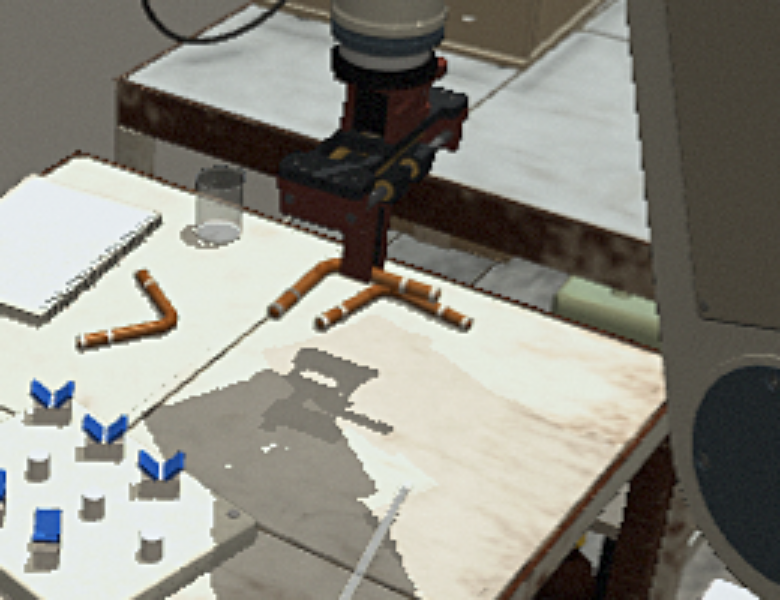

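The crop shows the gripped tube at (350,280), level and clear of the bench, above the second tube. The third is at (130,320).

Request:
jog_arm --commands '[[-0.744,[-0.04,0.3,0],[0,0,0]],[-0.744,[-0.04,0.45,0],[0,0,0]],[-0.744,[-0.04,0.45,0],[0,0,0]],[-0.744,[-0.04,0.45,0],[0,0,0]],[-0.744,[-0.04,0.45,0],[0,0,0]],[-0.744,[-0.04,0.45,0],[0,0,0]],[-0.744,[-0.026,0.3,0],[0,0,0]],[-0.744,[0,0,0],[0,0,0.18]],[-0.744,[0,0,0],[0,0,0.18]],[-0.744,[0,0,0],[0,0,0.18]]]'

```text
t: 8.1
ee_pos: [467.0, 97.1, 112.4]
orientation: [-0.602, -3.083, 0.003]
ft_force: [1.5, 0.2, -0.8]
width: 11.7
grasp_force: 12.8
```

Request:
jog_arm --commands '[[-0.744,[0,0,0],[0,0,0.18]],[-0.744,[0,0,0],[0,0,0.18]],[-0.744,[0,0,0],[0,0,0.18]],[-0.744,[0,0,0],[0,0,0.18]],[-0.744,[0,0,0],[0,0,0.18]],[-0.744,[0,0,0],[0,0,0.18]],[-0.744,[0,0,0],[0,0,0.18]],[-0.744,[0,0,0],[0,0,0.18]],[-0.744,[0,0,0],[0,0,0.18]],[-0.744,[0,0,0],[0,0,0.18]]]'

```text
t: 9.1
ee_pos: [467.1, 96.5, 112.4]
orientation: [2.461, 1.952, -0.003]
ft_force: [-1.1, 0.1, 0.1]
width: 12.1
grasp_force: 12.8
```

Request:
jog_arm --commands '[[-0.744,[0,0,0],[0,0,0.18]],[-0.744,[0,0,0],[0,0,0.18]],[-0.744,[0,0,0],[0,0,0.18]],[-0.744,[0,0,0],[0,0,0.18]],[-0.744,[0,0,0],[0,0,0.18]],[-0.744,[0,0,0],[0,0,0.06]],[-0.744,[0,0,0],[0,0,0]]]'

```text
t: 9.8
ee_pos: [467.2, 96.6, 112.6]
orientation: [3.003, 0.917, -0.002]
ft_force: [0.2, -0.2, -0.2]
width: 11.4
grasp_force: 12.8
```

```bash
python3 -c "
from h import *
d=get_image('top')
for t in tubes(d,100): print(t)
for t in tubes(d,6): print(t[:2])
grip((479.5,76.1),-11,70)
cv2.imwrite('pics/c.png',cv2.resize(d['image'][180:380,200:430],None,fx=3,fy=3))"
```

```text
(array([849.4, 141.7]), np.float64(-180.0), 458, array([  1.4, 205.3]), array([266., 133.]))
(array([ 573.8, -350.8]), np.float64(92.8), 578, array([ 30. , 206.1]), array([493., 261.]))
(array([682.8, 391. ]), np.float64(82.8), 739, array([12.5, 41.6]), array([149., 203.]))
(array([ 633.6, -168.8]), np.float64(12.7), 311, array([15.2, 31.8]), array([407., 228.]))
(array([ 488.8, -297.4]), np.float64(126.8), 308, array([14.9, 31.8]), array([470., 297.]))
(array([269.2, 467.4]), np.float64(179.9), 303, array([ 1.2, 96.9]), array([ 96., 400.]))
(array([ 269.1, -139.2]), np.float64(-179.9), 238, array([ 1.2, 91. ]), array([396., 406.]))
(array([891.7, 154.8]), np.float64(-180.0))
(array([ 589.3, -385.7]), np.float64(92.8))
(array([708.8, 428.3]), np.float64(82.8))
(array([ 654.9, -185.9]), np.float64(12.7))
(array([ 496. , -327.1]), np.float64(126.8))
(array([255.1, 512.1]), np.float64(179.9))
(array([ 254.9, -153.4]), np.float64(-179.9))
grip [469.8  96. ] y yaw -56
turn [0.002 0.001 0.001] then shift [0.017 0.019 0.428] | now-frame shift [0.018 0.018 0.428] | q6 at goal 1.18
pos [467.3  96.6 112.8] q [ 0.18  0.38  2.03 -0.    0.73  1.16] w 11.7 f 12.8 ft [ 0.2  0.1 -1. ] t 9.8
```

View pics/c.png

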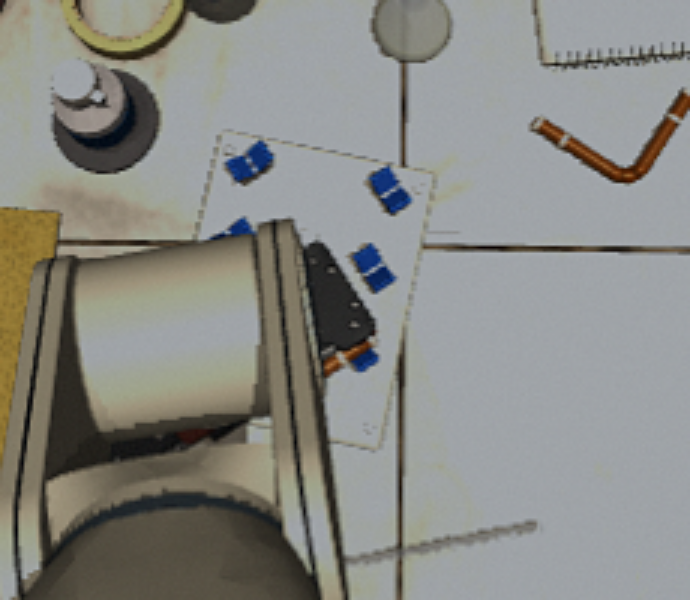

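The crop shows the held tube's free arm at (350,355), pointing at the near blue notch (365,358). I lower part-way and check the arm line.

Request:
jog_arm --commands '[[-0.744,[0.018,0.018,0.1],[0,0,0]],[-0.744,[0,0,0.2],[0,0,0]],[-0.744,[0,0,0.21],[0,0,0]],[-0.744,[0,0,0],[0,0,0]]]'

```text
t: 10.25
ee_pos: [468.7, 95.8, 60.1]
orientation: [3.003, 0.919, -0.006]
ft_force: [-0.2, 0.6, -0.9]
width: 11.6
grasp_force: 12.8
```

```bash
cat >> h.py <<'E'
def arm(d,z,box,lo=12):
    """amber pieces in pixel box (c0,r0,c1,r1), on plane z: mean, direction, extremes along it"""
    m=cv2.inRange(hsv(d),(3,110,30),(18,255,255)); k=np.zeros_like(m); c0,r0,c1,r1=box; k[r0:r1,c0:c1]=m[r0:r1,c0:c1]
    for b in blobs(k,lo):
        P=onplane(d,b,z)[:,:2]; c=P.mean(0); w,v=np.linalg.eigh(np.cov((P-c).T)); u=v[:,1]; s=(P-c)@u
        print("piece px",b.mean(0).round(),len(b),"mean",c.round(1),"dir",np.degrees(np.arctan2(u[1],u[0])).round(1),"ends",(c+u*s.min()).round(1),(c+u*s.max()).round(1),"w",np.sqrt(w).round(1))
E
python3 -c "
from h import *
grip((479.5,76.1),-11,46)
for n,b in(('top',(240,200,350,340)),('scene',(250,220,390,340))):
  d=get_image(n); print(n); arm(d,60,b)
  cv2.imwrite('pics/d.png',cv2.resize(d['image'][200:350,240:440],None,fx=4,fy=4))"
```

```text
grip [469.8  96. ] y yaw -56
turn [-0.     0.005  0.001] then shift [0.01  0.004 0.141] | now-frame shift [0.011 0.004 0.141] | q6 at goal 1.18
pos [468.7  95.8  60.1] q [ 0.18  0.49  2.04 -0.    0.62  1.16] w 11.6 f 12.8 ft [-0.2  0.6 -0.9] t 10.2
top
piece px [334. 207.] 13 mean [689.4 -12.8] dir -179.5 ends [703.4 -12.6] [675.5 -12.9] w [0.  9.1]
piece px [334. 226.] 18 mean [646.8 -13.1] dir -179.5 ends [666.3 -12.9] [627.4 -13.3] w [ 0.  12.2]
piece px [250. 261.] 29 mean [564.9 170.7] dir 89.0 ends [564.4 142.1] [565.2 192.8] w [ 0.8 16.1]
piece px [319. 297.] 28 mean [486.9  18. ] dir 122.1 ends [492.3   9.4] [482.4  25.1] w [2.1 5.6]
piece px [311. 302.] 24 mean [477.2  34.7] dir 140.3 ends [481.6  31. ] [472.  39.] w [2.8 3.5]
piece px [333. 324.] 30 mean [429.6 -12.8] dir -179.5 ends [460.3 -12.6] [399.1 -13.1] w [ 0.  18.6]
scene
piece px [340. 240.] 522 mean [581.  -52.7] dir 122.6 ends [ 614.2 -104.6] [553.1  -9.1] w [20.2 30.1]
piece px [339. 283.] 481 mean [487.  76.] dir 152.1 ends [527.7  54.5] [454.4  93.3] w [19.3 20.5]
piece px [317. 289.] 46 mean [511.6 119.4] dir -136.3 ends [518.1 125.5] [504.  112.1] w [4.7 5.5]
```

View pics/d.png

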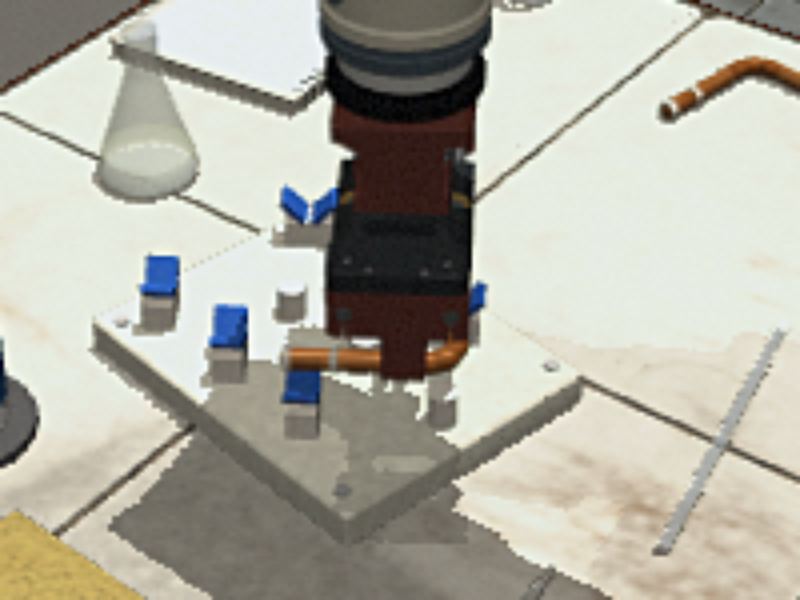

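The crop shows the left arm's end at (290,355) just over its notch and the bend at (455,355) over its rest, level. It sits about 4 mm back along the arm, so I correct that while lowering.

Request:
jog_arm --commands '[[-0.744,[0.04,0,0.04],[0,0,0]],[-0.744,[0,0,0.05],[0,0,0]],[-0.744,[0,0,0.045],[0,0,0]],[-0.744,[0,0,0],[0,0,0]],[-0.72,[0,0,0],[0,0,0]],[-0.7,[0,0,0],[0,0,0]],[-0.65,[0,0,0],[0,0,0]],[-0.5,[0,0,0],[0,0,0]],[-0.4,[0,0,0],[0,0,0]],[-0.35,[0,0,0],[0,0,0]]]'

```text
t: 11.35
ee_pos: [474.2, 98.5, 49.5]
orientation: [3.003, 0.917, 0.003]
ft_force: [0.2, 1.0, -0.5]
width: 28.1
grasp_force: 0.0
```

Request:
jog_arm --commands '[[-0.35,[0,0,-0.1],[0,0,0]],[-0.35,[0,0,-0.3],[0,0,0]],[-0.35,[0,0,-0.3],[0,0,0]],[-0.35,[0,0,0],[0,0,-0.18]],[-0.35,[0,0,0],[0,0,-0.18]],[-0.35,[0,0,0],[0,0,-0.18]],[-0.35,[0,0,0],[0,0,-0.18]],[-0.35,[0,0,0],[0,0,-0.18]],[-0.35,[0,0,0],[0,0,-0.18]],[-0.35,[0,0,0],[0,0,-0.18]]]'

```text
t: 12.35
ee_pos: [474.1, 98.6, 120.1]
orientation: [2.2, 2.239, 0.002]
ft_force: [-0.2, 0.7, -0.3]
width: 28.3
grasp_force: 0.0
```

Request:
jog_arm --commands '[[-0.35,[0,0,0],[0,0,-0.18]],[-0.35,[0,0,0],[0,0,-0.18]],[-0.35,[0,0,0],[0,0,-0.18]],[-0.35,[0,0,0],[0,0,-0.18]],[-0.35,[0,0,0],[0,0,-0.18]],[-0.35,[0,0,0],[0,0,-0.18]],[-0.35,[0,0,0],[0,0,-0.18]],[-0.35,[0,0,0],[0,0,-0.18]],[-0.35,[0,0,0],[0,0,-0.18]],[-0.35,[0,0,0],[0,0,0]]]'

```text
t: 13.35
ee_pos: [474.1, 98.6, 120.0]
orientation: [0.446, 3.107, -0.001]
ft_force: [-0.5, -0.5, 0.1]
width: 28.5
grasp_force: 0.0
```

```bash
python3 -c "
from h import *
d=get_image('top')
for t in tubes(d,48): print(t)
for t in tubes(d,6): print(t[:2])
grip((495.7,-327.3),125.7,90)
d=get_image('scene')
cv2.imwrite('pics/e.png',cv2.resize(d['image'][200:350,240:440],None,fx=4,fy=4))"
```

```text
(array([ 709.7, -147. ]), np.float64(147.7), 1022, array([155.5, 327.8]), array([395., 205.]))
(array([700.6, 413.5]), np.float64(85.3), 811, array([14.7, 44.2]), array([148., 202.]))
(array([ 645.5, -178.2]), np.float64(12.6), 310, array([15.9, 33.6]), array([407., 228.]))
(array([ 492.9, -313.6]), np.float64(127.0), 306, array([15.7, 33.6]), array([470., 297.]))
(array([261.8, 451.1]), np.float64(0.5), 250, array([ 3.5, 78.4]), array([114., 401.]))
(array([ 261.3, -140.6]), np.float64(-180.0), 268, array([ 1.3, 95.7]), array([393., 406.]))
(array([ 721.8, -153.3]), np.float64(147.7))
(array([712.4, 430.2]), np.float64(85.3))
(array([ 655.1, -185.9]), np.float64(12.6))
(array([ 496.1, -326.9]), np.float64(127.0))
(array([255.5, 469.4]), np.float64(0.5))
(array([ 254.9, -146.8]), np.float64(-180.0))
grip [ 489.1 -348.4] y yaw 80.7
turn [-0.001  0.003 -0.162] then shift [-0.87  -4.387  0.299] | now-frame shift [-1.419 -4.241  0.305] | q6 at goal -2.03
pos [474.1  98.6 119.9] q [ 0.18  0.38  2.01 -0.    0.75 -1.1 ] w 28.4 f 0.0 ft [ 0.1 -0.4 -0.1] t 13.4
```

View pics/e.png

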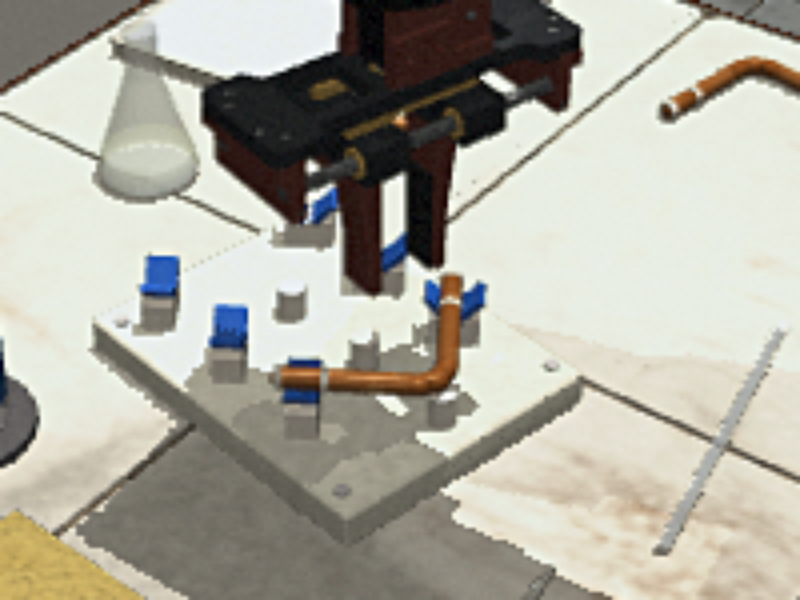

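The crop shows tube one lying in its lane: bend on the rest at (435,380), ends in the notches at (300,378) and (452,290). Next is the second tube.

Request:
jog_arm --commands '[[-0.35,[0,0,0],[0,0,-0.185]],[-0.35,[-0.097,-0.487,0],[0,0,0]],[-0.35,[-0.097,-0.487,0],[0,0,0]],[-0.35,[-0.097,-0.487,0],[0,0,0]],[-0.35,[-0.097,-0.487,0],[0,0,0]],[-0.35,[-0.097,-0.487,0],[0,0,0]],[-0.35,[-0.097,-0.487,0],[0,0,0]],[-0.35,[-0.097,-0.487,0],[0,0,0]],[-0.35,[-0.097,-0.487,0],[0,0,0]],[-0.35,[-0.097,-0.487,0.3],[0,0,0]]]'

```text
t: 14.45
ee_pos: [500.4, -345.1, 97.1]
orientation: [0.228, 3.125, -0.008]
ft_force: [1.6, 0.2, 1.2]
width: 28.9
grasp_force: 0.0
```

```bash
python3 -c "
from h import *
d=get_image('top')
for t in tubes(d,48): print(t)
grip((495.8,-327.2),126,3.5)
for t in tubes(get_image('scene'),48): print('s',t)
"
```

```text
(array([828.7, -65.8]), np.float64(170.4), 776, array([ 69.6, 300.5]), array([358., 152.]))
(array([700.5, 412.1]), np.float64(82.9), 811, array([12.7, 44.3]), array([149., 202.]))
(array([ 645.4, -178.3]), np.float64(12.7), 311, array([16. , 33.5]), array([407., 228.]))
(array([480.9,  75.5]), np.float64(-11.1), 351, array([16.2, 33.9]), array([293., 300.]))
(array([261.4, 417.9]), np.float64(-0.0), 447, array([  1.3, 148.3]), array([130., 401.]))
(array([261.4, -93. ]), np.float64(0.3), 233, array([ 1.2, 85.5]), array([370., 406.]))
grip [ 489.3 -348.4] y yaw 81
turn [-0.005  0.005  0.012] then shift [ 0.092 -0.01   0.88 ] | now-frame shift [ 0.096 -0.006  0.88 ] | q6 at goal -2.03
pos [ 498.6 -348.8   91.5] q [-0.63  0.57  1.75 -0.    0.82 -2.05] w 28.5 f 0.0 ft [ 0.3 -4.4 -1.2] t 14.5
s (array([ 638.9, -733.9]), np.float64(-149.3), 338, array([22.4, 47.5]), array([455., 139.]))
s (array([ 604.2, -490.3]), np.float64(47.6), 443, array([17.9, 52.3]), array([426., 171.]))
s (array([ 423.5, -457.9]), np.float64(80.0), 293, array([19.9, 44.5]), array([481., 195.]))
s (array([ 464.5, -271.8]), np.float64(134.8), 231, array([22. , 32.8]), array([431., 220.]))
s (array([ 615.3, -124.5]), np.float64(7.7), 205, array([15.3, 33. ]), array([346., 226.]))
s (array([233.5, -27.4]), np.float64(180.0), 229, array([  1.1, 105.6]), array([473., 312.]))
s (array([483.7,  82.4]), np.float64(-13.7), 321, array([17.3, 34.5]), array([339., 290.]))
s (array([751.9, 349.5]), np.float64(5.5), 268, array([ 7.6, 18.6]), array([153., 306.]))
s (array([233.5, 309.1]), np.float64(0.0), 363, array([ 1.2, 83.2]), array([379., 425.]))
```

Tube one is seated within about 1.5 mm (480.9, 75.5, −11.1°). Picking the second.

Request:
jog_arm --commands '[[-0.3,[0.093,-0.01,0.1],[-0.005,0.005,0.012]],[-0.3,[0,0,0.3],[0,0,0]],[-0.3,[0,0,0.3],[0,0,0]],[-0.45,[0,0,0.175],[0,0,0]],[-0.6,[0,0,0],[0,0,0]],[-0.7,[0,0,0],[0,0,0]],[-0.725,[0,0,0],[0,0,0]],[-0.735,[0,0,0],[0,0,0]],[-0.735,[0,0,0],[0,0,0]]]'

```text
t: 15.45
ee_pos: [489.7, -340.8, 7.7]
orientation: [0.237, 3.132, 0.003]
ft_force: [0.2, -0.4, 0.9]
width: 11.5
grasp_force: 0.4
```

Request:
jog_arm --commands '[[-0.744,[0,0,0],[0,0,0]],[-0.744,[0,0,0],[0,0,0]],[-0.744,[0,0,-0.1],[0,0,0]],[-0.744,[0,0,-0.2],[0,0,0]],[-0.744,[0,0,-0.3],[0,0,0]],[-0.744,[0,0,-0.3],[0,0,0]],[-0.744,[0,0,-0.2],[0,0,0]],[-0.744,[0,0,0],[0,0,0]]]'

```text
t: 16.25
ee_pos: [490.6, -341.7, 119.9]
orientation: [0.236, 3.13, 0.001]
ft_force: [0.9, 0.0, -0.3]
width: 11.5
grasp_force: 0.0
```

```bash
python3 -c "
from h import *
grip((538.5,64.8),-11,115)"
```

```text
grip [528.8  84.7] y yaw -56
turn [5.000e-03 1.000e-03 3.053e+00] then shift [ 2.702 -3.322  0.049] | now-frame shift [0.262 4.274 0.051] | q6 at goal 1.14
pos [ 490.6 -341.7  119.9] q [-0.63  0.52  1.76  0.    0.86 -2.05] w 11.5 f 0.0 ft [ 0.9  0.  -0.3] t 16.2
```

The grip missed: the pose was still settling when I read it. I open and look again.

Request:
jog_arm --commands '[[-0.4,[0,-0.4,0],[0,0,0]],[-0.3,[0,-0.4,0],[0,0,0]],[-0.3,[0,-0.4,0],[0,0,0]],[-0.3,[0,0,0],[0,0,0]],[-0.3,[0,0,0],[0,0,0]]]'

```text
t: 16.75
ee_pos: [470.0, -459.1, 114.9]
orientation: [-0.239, -3.129, -0.008]
ft_force: [-0.1, 0.2, -0.1]
width: 30.4
grasp_force: 0.0
```

```bash
python3 -c "
from h import *
d=get_image('top')
for t in tubes(d,6): print(t[:3])
s=get_image('scene')
for t in tubes(s,6): print(t[:3])
go(489,-348,60,81)
v=np.hstack([cv2.resize(s['image'][190:270,370:500],(780,480))])
cv2.imwrite('pics/f.png',v)"
```

```text
(array([844.7, -95.8]), np.float64(169.3), 734)
(array([708.4, 428.4]), np.float64(83.4), 714)
(array([ 655.1, -186. ]), np.float64(12.6), 309)
(array([484.1,  78.5]), np.float64(-10.9), 343)
(array([ 495.8, -320.3]), np.float64(127.3), 330)
(array([255., 429.]), np.float64(-0.1), 447)
(array([ 255.3, -213.7]), np.float64(179.4), 157)
(array([  669.6, -1043.3]), np.float64(-143.0), 297)
(array([ 631.2, -781.2]), np.float64(35.7), 469)
(array([ 653.2, -177.3]), np.float64(7.8), 208)
(array([ 493.6, -321. ]), np.float64(126.7), 206)
(array([514.3,  40.6]), np.float64(-13.6), 317)
(array([797.6, 323.4]), np.float64(5.9), 265)
(array([250.2, 211. ]), np.float64(-180.0), 491)
turn [ 0.006 -0.005  0.009] then shift [-0.01   1.113  0.553] | now-frame shift [-0.019  1.111  0.558] | q6 at goal -2.03
pos [ 470.6 -457.8  115.3] q [-0.79  0.6   1.62  0.    0.93 -2.21] w 30.7 f 0.0 ft [ 0.3  0.5 -0.4] t 16.9
```

View pics/f.png

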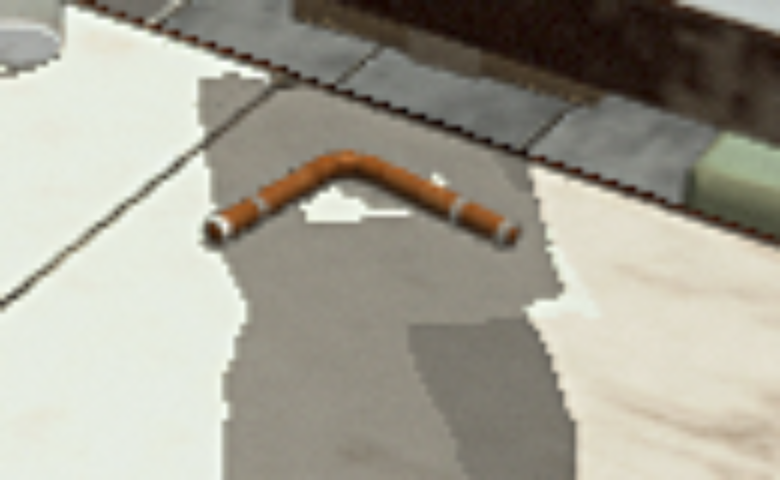

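The crop shows tube two flat, bend at (345,160), pushed about 7 mm. I regrasp from the new pose and let the arm settle before descending.

```bash
python3 -c "
from h import *
grip((495.5,-320.5),127,50)"
```

```text
grip [ 489.4 -341.8] y yaw 82
turn [ 0.006 -0.004 -0.014] then shift [-0.024  1.175  0.653] | now-frame shift [-0.014  1.172  0.658] | q6 at goal -2.04
pos [ 470.6 -457.8  115.3] q [-0.79  0.6   1.62  0.    0.93 -2.21] w 30.7 f 0.0 ft [ 0.3  0.5 -0.4] t 16.9
```

Request:
jog_arm --commands '[[-0.3,[0,0,0],[0.006,-0.004,-0.014]],[-0.3,[-0.024,0.35,0.1],[0,0,0]],[-0.3,[0,0.4,0.2],[0,0,0]],[-0.3,[0,0.3,0.2],[0,0,0]],[-0.3,[0,0.125,0.15],[0,0,0]],[-0.3,[0,0,0],[0,0,0]],[-0.3,[0,0,0],[0,0,0]],[-0.3,[0,0,0],[0,0,0]]]'

```text
t: 17.65
ee_pos: [490.7, -344.4, 52.1]
orientation: [0.219, 3.131, -0.005]
ft_force: [0.5, 0.0, -0.2]
width: 30.6
grasp_force: 0.0
```

```bash
python3 -c "
from h import *
grip((495.5,-320.5),127,3.5)
d=get_image('top'); arm(d,6,(440,270,530,330)); arm(get_image('scene'),6,(380,190,490,260))
"
```

```text
grip [ 489.4 -341.8] y yaw 82
turn [-0.004  0.004  0.   ] then shift [0.016 0.024 0.486] | now-frame shift [0.018 0.026 0.486] | q6 at goal -2.04
pos [ 490.7 -344.4   52.1] q [-0.63  0.62  1.78 -0.    0.74 -2.06] w 30.6 f 0.0 ft [ 0.5  0.  -0.2] t 17.6
piece px [500. 273.] 15 mean [ 550.8 -401.7] dir 174.8 ends [ 558.5 -402.4] [ 542.  -400.8] w [1.2 5.3]
piece px [447. 284.] 44 mean [ 525.4 -274.4] dir 83.6 ends [ 524.2 -284.6] [ 526.5 -264.2] w [3.4 5.8]
piece px [456. 285.] 36 mean [ 521.8 -296.2] dir 70.6 ends [ 519. -304.] [ 524.5 -288.5] w [3.4 4.8]
piece px [475. 310.] 48 mean [ 466.8 -338.5] dir 166.4 ends [ 478.8 -341.4] [ 456.  -335.9] w [3.2 6.8]
piece px [474. 321.] 41 mean [ 441.1 -334.1] dir -179.6 ends [ 450.  -334.1] [ 432.1 -334.2] w [3.2 5.5]
piece px [433. 198.] 132 mean [ 547.4 -436. ] dir 118.6 ends [ 569.4 -476.4] [ 521.4 -388.3] w [ 7.6 29.5]
piece px [469. 197.] 369 mean [ 470.7 -500.1] dir -157.9 ends [ 530.4 -475.8] [ 422.2 -519.9] w [23.6 30.3]
piece px [413. 200.] 13 mean [ 584.4 -393.1] dir 179.9 ends [ 603.1 -393.1] [ 565.7 -393. ] w [ 1.3 12.2]
piece px [429. 220.] 140 mean [ 498.6 -329.6] dir -148.5 ends [ 534.3 -307.7] [ 464.9 -350.2] w [12.2 23.6]
piece px [474. 221.] 13 mean [ 404.4 -392.9] dir 179.9 ends [ 420.9 -393. ] [ 388.  -392.9] w [ 1.2 10.8]
piece px [410. 225.] 23 mean [ 524.6 -276.2] dir 99.3 ends [ 526.6 -288.4] [ 522.6 -264.3] w [3.8 6.3]
piece px [449. 226.] 27 mean [ 442.8 -333.1] dir 139.2 ends [ 451.3 -340.4] [ 432.9 -324.6] w [4.3 6.4]
```

Request:
jog_arm --commands '[[-0.2,[0.016,0.024,0.1],[-0.004,0.004,0]],[-0.2,[0,0,0.2],[0,0,0]],[-0.2,[0,0,0.185],[0,0,0]],[-0.2,[0,0,0],[0,0,0]],[-0.45,[0,0,0],[0,0,0]],[-0.6,[0,0,0],[0,0,0]],[-0.7,[0,0,0],[0,0,0]],[-0.725,[0,0,0],[0,0,0]],[-0.735,[0,0,0],[0,0,0]],[-0.735,[0,0,0],[0,0,0]]]'

```text
t: 18.75
ee_pos: [488.6, -340.8, 2.7]
orientation: [-0.219, -3.132, -0.002]
ft_force: [-0.6, 0.2, -0.0]
width: 11.4
grasp_force: 5.2
```

Request:
jog_arm --commands '[[-0.742,[0,0,0],[0,0,0]],[-0.742,[0,0,0],[0,0,0]],[-0.744,[0,0,0],[0,0,0]]]'

```text
t: 19.05
ee_pos: [488.7, -340.8, 2.7]
orientation: [-0.219, -3.132, -0.002]
ft_force: [0.3, 0.4, 1.8]
width: 11.9
grasp_force: 12.9
```

Request:
jog_arm --commands '[[-0.744,[0,0,-0.1],[0,0,0]],[-0.744,[0,0,-0.3],[0,0,0]],[-0.744,[0,0,-0.4],[0,0,0]],[-0.744,[0,0,-0.4],[0,0,0]],[-0.744,[0,0,0],[0,0,0]],[-0.744,[0,0,0],[0,0,0]]]'

```text
t: 19.65
ee_pos: [489.2, -341.3, 123.9]
orientation: [0.219, 3.133, 0.0]
ft_force: [-0.1, -0.4, -1.0]
width: 11.5
grasp_force: 12.9
```

```bash
python3 -c "
from h import *
grip((540,64.5),-11,120)"
```

```text
grip [530.3  84.4] y yaw -56
turn [ 1.000e-03 -0.000e+00  3.067e+00] then shift [ 2.721 -3.299  0.039] | now-frame shift [0.186 4.272 0.04 ] | q6 at goal 1.14
pos [ 489.2 -341.3  123.9] q [-0.63  0.51  1.76  0.    0.87 -2.06] w 11.5 f 12.87 ft [-0.1 -0.4 -1. ] t 19.6
```

Request:
jog_arm --commands '[[-0.744,[0.02,0.3,0],[0,0,0]],[-0.744,[0.02,0.44,0],[0,0,0]],[-0.744,[0.02,0.45,0],[0,0,0]],[-0.744,[0.02,0.45,0],[0,0,0]],[-0.744,[0.02,0.45,0],[0,0,0]],[-0.744,[0.02,0.45,0],[0,0,0]],[-0.744,[0.02,0.45,0],[0,0,0]],[-0.744,[0.02,0.45,0],[0,0,0]],[-0.744,[0.02,0.45,0],[0,0,0]],[-0.744,[0.01,0.38,0],[0,0,0]]]'

```text
t: 20.65
ee_pos: [528.0, 86.6, 121.6]
orientation: [-0.218, -3.129, -0.002]
ft_force: [0.5, -0.7, -0.1]
width: 11.7
grasp_force: 12.9
```

Request:
jog_arm --commands '[[-0.744,[0,0,0],[0,0,0.18]],[-0.744,[0,0,0],[0,0,0.18]],[-0.744,[0,0,0],[0,0,0.18]],[-0.744,[0,0,0],[0,0,0.18]],[-0.744,[0,0,0],[0,0,0.18]],[-0.744,[0,0,0],[0,0,0.18]],[-0.744,[0,0,0],[0,0,0.18]],[-0.744,[0,0,0],[0,0,0.18]],[-0.744,[0,0,0],[0,0,0.18]],[-0.744,[0,0,0],[0,0,0.18]]]'

```text
t: 21.65
ee_pos: [528.0, 84.3, 121.4]
orientation: [-2.205, -2.231, 0.004]
ft_force: [0.5, -0.0, -0.0]
width: 11.7
grasp_force: 12.9
```

Request:
jog_arm --commands '[[-0.744,[0,0,0],[0,0,0.18]],[-0.744,[0,0,0],[0,0,0.18]],[-0.744,[0,0,0],[0,0,0.18]],[-0.744,[0,0,0],[0,0,0.18]],[-0.744,[0,0,0],[0,0,0.18]],[-0.744,[0,0,0],[0,0,0.18]],[-0.744,[0,0,0],[0,0,0.18]],[-0.744,[0,0,0],[0,0,0]],[-0.744,[0,0,0],[0,0,0]]]'

```text
t: 22.55
ee_pos: [528.5, 84.4, 122.1]
orientation: [-2.998, -0.931, 0.005]
ft_force: [0.5, 0.3, -0.4]
width: 11.4
grasp_force: 12.9
```

```bash
python3 -c "
from h import *
grip((540,64.5),-11,60)"
```

```text
grip [530.3  84.4] y yaw -56
turn [-0.004  0.003  0.011] then shift [0.015 0.01  0.621] | now-frame shift [0.016 0.012 0.62 ] | q6 at goal 1.14
pos [528.5  84.4 122.1] q [0.14 0.44 1.89 0.   0.81 1.1 ] w 11.4 f 12.87 ft [ 0.5  0.3 -0.4] t 22.6
```

Request:
jog_arm --commands '[[-0.744,[0.016,0.012,0.1],[-0.004,0.003,0.011]],[-0.744,[0,0,0.25],[0,0,0]],[-0.744,[0,0,0.25],[0,0,0]],[-0.744,[0,0,0.02],[0,0,0]],[-0.744,[0,0,0],[0,0,0]],[-0.744,[0,0,0],[0,0,0]]]'

```text
t: 23.15
ee_pos: [532.1, 84.6, 61.8]
orientation: [3.005, 0.914, 0.005]
ft_force: [0.1, -0.6, -0.2]
width: 11.5
grasp_force: 12.9
```

```bash
python3 -c "
from h import *
grip((540,64.5),-11,45)
t=get_image('top'); arm(t,63,(290,230,350,340))
s=get_image('scene'); arm(s,63,(250,240,390,340))
a=np.radians(-11)
c=np.array([540,64.5])-31*np.array([np.cos(a),np.sin(a)])
for b in(34,-56): print('ideal end',c+90*np.array([np.cos(np.radians(b)),np.sin(np.radians(b))]))
cv2.imwrite('pics/g.png',np.hstack([cv2.resize(t['image'][220:320,250:350],(400,400)),cv2.resize(s['image'][230:330,260:360],(400,400))]))"
```

```text
grip [530.3  84.4] y yaw -56
turn [ 0.002 -0.004 -0.004] then shift [-0.016 -0.009  0.168] | now-frame shift [-0.016 -0.009  0.168] | q6 at goal 1.14
pos [532.1  84.6  61.8] q [0.14 0.54 1.91 0.   0.68 1.12] w 11.5 f 12.86 ft [ 0.1 -0.6 -0.2] t 23.1
piece px [324. 267.] 43 mean [552.7   7.4] dir 124.1 ends [560.3  -3.9] [547.4  15.2] w [3.  6.1]
piece px [318. 272.] 12 mean [541.4  20.9] dir -165.6 ends [546.4  22.2] [537.6  19.9] w [2.  3.1]
piece px [320. 293.] 12 mean [495.5  15. ] dir -168.3 ends [500.9  16.1] [490.1  13.9] w [1.6 3.5]
piece px [333. 324.] 31 mean [430.6 -12.8] dir -179.5 ends [462.3 -12.5] [399.1 -13.1] w [ 0.  19.1]
piece px [335. 253.] 13 mean [ 5.558e+02 -3.000e-01] dir 124.8 ends [560.3  -6.9] [551.6   5.8] w [2.1 5. ]
piece px [319. 267.] 490 mean [552.5  62.2] dir 153.6 ends [599.8  38.7] [517.1  79.8] w [20.8 22.4]
piece px [352. 271.] 22 mean [486.5  30.6] dir 123.0 ends [490.9  23.8] [481.1  38.9] w [2.7 5.7]
piece px [296. 274.] 46 mean [575.7 109.3] dir -164.3 ends [586.4 112.3] [565.7 106.4] w [4.8 5.9]
piece px [342. 291.] 251 mean [465.3  96.9] dir 77.5 ends [454.1  46.5] [474.5 138.7] w [12.4 25.8]
piece px [315. 294.] 51 mean [503.4 137.8] dir -161.8 ends [513.8 141.2] [492.3 134.1] w [4.6 6. ]
ideal end [584.18293884 120.74244017]
ideal end [559.89691863  -4.19830267]
```

View pics/g.png

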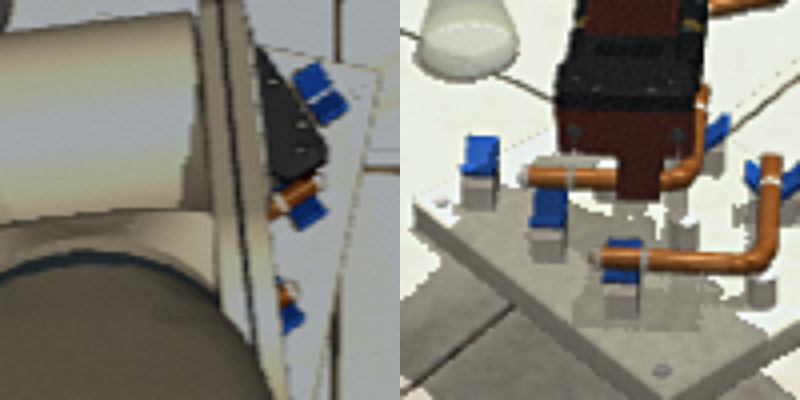

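The right arm is on its ideal line within 1 mm. In the scene half, tube two hovers over the middle lane at (600,175). Lower and release.

Request:
jog_arm --commands '[[-0.744,[0,0,0.06],[0,0,0]],[-0.744,[0,0,0.06],[0,0,0]],[-0.744,[0,0,0.05],[0,0,0]],[-0.744,[0,0,0],[0,0,0]],[-0.72,[0,0,0],[0,0,0]],[-0.7,[0,0,0],[0,0,0]],[-0.6,[0,0,0],[0,0,0]],[-0.5,[0,0,0],[0,0,0]],[-0.4,[0,0,0],[0,0,0]],[-0.35,[0,0,0],[0,0,0]]]'

```text
t: 24.25
ee_pos: [531.6, 84.5, 44.2]
orientation: [3.006, 0.913, 0.003]
ft_force: [0.5, -0.4, -0.4]
width: 28.3
grasp_force: 0.0
```

Request:
jog_arm --commands '[[-0.35,[0,0,-0.1],[0,0,0]],[-0.35,[0,0,-0.3],[0,0,0]],[-0.35,[0,0,-0.3],[0,0,0]],[-0.35,[0,0,0],[0,0,0]],[-0.35,[0,0,0],[0,0,0]]]'

```text
t: 24.75
ee_pos: [531.9, 84.5, 115.2]
orientation: [3.005, 0.913, 0.007]
ft_force: [0.1, -0.1, 0.0]
width: 28.3
grasp_force: 0.0
```

```bash
python3 -c "
from h import *
d=get_image('top')
for t in tubes(d,6): print(t[:3])
grip((655,-186),12.7,70)"
```

```text
(array([891.7, 150.2]), np.float64(-179.9), 463)
(array([ 588.4, -386.5]), np.float64(92.8), 577)
(array([706.5, 433.4]), np.float64(77.2), 893)
(array([ 654.9, -185.9]), np.float64(12.8), 311)
(array([254.9, 469.6]), np.float64(-0.1), 252)
(array([ 255.1, -168.2]), np.float64(180.0), 230)
grip [ 638.1 -171.7] y yaw -32.3
turn [ 0.002 -0.002 -0.531] then shift [-1.593  2.272  0.443] | now-frame shift [-0.537  2.722  0.445] | q6 at goal 0.30
pos [531.2  84.4 114.3] q [0.14 0.45 1.9  0.   0.79 1.12] w 28.4 f 0.0 ft [ 0.4 -1.  -0.6] t 24.8
```

Request:
jog_arm --commands '[[-0.25,[-0.09,0.45,0],[0,0,0]],[-0.25,[-0.09,0.45,0],[0,0,0]],[-0.25,[-0.09,0.45,0],[0,0,0]],[-0.25,[-0.09,0.45,0],[0,0,-0.17]],[-0.25,[0,0,0],[0,0,-0.18]],[-0.25,[0,0,0],[0,0,-0.18]],[-0.25,[-0.08,0.38,0.1],[0,0,0]],[-0.25,[-0.18,0.38,0.2],[0,0,0]],[-0.25,[0,0,0],[0,0,0]],[-0.25,[0,0,0],[0,0,0]]]'

```text
t: 25.8
ee_pos: [650.6, -148.1, 82.0]
orientation: [-2.752, -1.512, 0.001]
ft_force: [-0.5, 0.3, -0.5]
width: 32.9
grasp_force: 0.0
```

```bash
python3 -c "
from h import *
d=get_image('top')
for t in tubes(d,48): print(t[:3])
for t in tubes(get_image('scene'),48): print('s',t[:3])
grip((655,-186),12.7,50)"
```

```text
(array([ 823.1, -101. ]), np.float64(168.3), 796)
(array([698.7, 409.8]), np.float64(82.9), 688)
(array([539.9,  61.2]), np.float64(-9.3), 372)
(array([481.4,  75.2]), np.float64(-9.7), 375)
(array([261.1, 422.9]), np.float64(-0.1), 308)
s (array([ 853.3, -428.7]), np.float64(8.5), 641)
s (array([ 678.8, -220.6]), np.float64(-149.5), 617)
s (array([ 440.9, -466.3]), np.float64(81.9), 213)
s (array([233.5, 166.6]), np.float64(180.0), 613)
s (array([543.1,  68.2]), np.float64(-12.0), 312)
s (array([484. ,  82.1]), np.float64(-11.6), 338)
s (array([752.4, 349.9]), np.float64(-173.4), 256)
grip [ 638.1 -171.7] y yaw -32.3
turn [-0.001 -0.001 -0.001] then shift [-0.276  0.024  0.336] | now-frame shift [-0.277  0.024  0.335] | q6 at goal 0.30
pos [ 650.9 -147.    83.6] q [-0.24  0.65  1.61  0.    0.88  0.32] w 32.8 f 0.0 ft [-0.1  0.1 -0.2] t 25.9
```

Request:
jog_arm --commands '[[-0.25,[-0.14,0.012,0.1],[0,0,0]],[-0.25,[-0.136,0.012,0.2],[0,0,0]],[-0.25,[0,0,0.03],[0,0,0]],[-0.25,[0,0,0],[0,0,0]],[-0.25,[0,0,0],[0,0,0]]]'

```text
t: 26.4
ee_pos: [639.7, -172.1, 52.0]
orientation: [2.751, 1.514, 0.004]
ft_force: [-0.2, 0.1, 0.8]
width: 33.3
grasp_force: 0.0
```

```bash
python3 -c "
from h import *
d=get_image('top'); arm(d,6,(360,190,450,260))
s=get_image('scene'); arm(s,6,(315,195,375,250))
grip((655,-186),12.7,3)"
```

```text
piece px [383. 223.] 43 mean [ 665.7 -130.2] dir 60.1 ends [ 660.6 -139. ] [ 670.9 -121.1] w [3.4 6.1]
piece px [353. 212.] 345 mean [ 678.  -244.4] dir 114.3 ends [ 719.8 -336.9] [ 633.4 -145.8] w [14.5 66.5]
piece px [332. 233.] 32 mean [ 664.6 -130. ] dir 116.2 ends [ 670.2 -141.4] [ 659.2 -119.2] w [5.4 6.1]
grip [ 638.1 -171.7] y yaw -32.3
turn [ 0.004 -0.002 -0.   ] then shift [-0.007 -0.019  0.492] | now-frame shift [-0.008 -0.02   0.492] | q6 at goal 0.30
pos [ 640.1 -172.    52.2] q [-0.28  0.69  1.63  0.    0.82  0.28] w 32.9 f 0.0 ft [-0.4  0.5 -0.5] t 26.5
```

Request:
jog_arm --commands '[[-0.25,[-0.008,-0.02,0.1],[0,0,0]],[-0.25,[0,0,0.2],[0,0,0]],[-0.25,[0,0,0.185],[0,0,0]],[-0.25,[0,0,0],[0,0,0]],[-0.45,[0,0,0],[0,0,0]],[-0.6,[0,0,0],[0,0,0]],[-0.7,[0,0,0],[0,0,0]],[-0.725,[0,0,0],[0,0,0]],[-0.735,[0,0,0],[0,0,0]],[-0.735,[0,0,0],[0,0,0]]]'

```text
t: 27.5
ee_pos: [637.3, -172.0, 2.9]
orientation: [2.752, 1.514, 0.003]
ft_force: [0.2, -0.6, -0.2]
width: 11.8
grasp_force: 7.9
```

Request:
jog_arm --commands '[[-0.742,[0,0,0],[0,0,0]],[-0.742,[0,0,0],[0,0,0]],[-0.744,[0,0,0],[0,0,0]]]'

```text
t: 27.8
ee_pos: [637.3, -172.0, 2.8]
orientation: [2.752, 1.514, 0.003]
ft_force: [-0.7, -0.1, 0.2]
width: 11.5
grasp_force: 15.1
```

Request:
jog_arm --commands '[[-0.744,[0,0,-0.1],[0,0,0]],[-0.744,[0,0,-0.3],[0,0,0]],[-0.744,[0,0,-0.4],[0,0,0]],[-0.744,[0,0,-0.4],[0,0,0]],[-0.744,[0,0,0],[0,0,0]],[-0.744,[0,0,0],[0,0,0]]]'

```text
t: 28.4
ee_pos: [637.8, -172.2, 124.6]
orientation: [2.75, 1.513, 0.007]
ft_force: [-0.8, -0.5, 0.1]
width: 11.7
grasp_force: 15.1
```

```bash
python3 -c "
from h import *
grip((598,53),-11,120)"
```

```text
grip [588.3  72.9] y yaw -56
turn [ 0.005 -0.004  0.526] then shift [ 0.961 -2.308  0.046] | now-frame shift [ 1.806 -1.729  0.043] | q6 at goal 1.10
pos [ 637.8 -172.2  124.6] q [-0.28  0.59  1.61  0.    0.94  0.28] w 11.7 f 15.11 ft [-0.8 -0.5  0.1] t 28.4
```

Request:
jog_arm --commands '[[-0.744,[0,0,0],[0.002,-0.002,0.176]],[-0.744,[0,0,0],[0.002,-0.002,0.175]],[-0.744,[0,0,0],[0,0,0.175]],[-0.744,[0.15,-0.35,0],[0,0,0]],[-0.744,[0.18,-0.44,0],[0,0,0]],[-0.744,[0.18,-0.44,0],[0,0,0]],[-0.744,[0.18,-0.44,0],[0,0,0]],[-0.744,[0.18,-0.44,0],[0,0,0]],[-0.744,[0.09,-0.2,0],[0,0,0]],[-0.744,[0,0,0],[0,0,0]]]'

```text
t: 29.4
ee_pos: [585.6, 76.0, 121.5]
orientation: [-3.001, -0.923, 0.008]
ft_force: [0.2, -0.2, -0.2]
width: 11.7
grasp_force: 15.1
```

Request:
jog_arm --commands '[[-0.744,[0,0,0.3],[0,0,0]],[-0.744,[0,0,0.25],[0,0,0]],[-0.744,[0,0,0],[0,0,0]],[-0.744,[0,0,0],[0,0,0]]]'

```text
t: 29.8
ee_pos: [586.9, 72.3, 67.2]
orientation: [-3.004, -0.916, 0.007]
ft_force: [-0.0, 0.7, -1.1]
width: 11.6
grasp_force: 15.1
```

```bash
python3 -c "
from h import *
grip((598,53),-11,60)
t=get_image('top'); arm(t,65,(290,220,350,340))"
```

```text
grip [588.3  72.9] y yaw -56
turn [-0.003  0.005 -0.001] then shift [0.015 0.003 0.072] | now-frame shift [0.016 0.003 0.072] | q6 at goal 1.10
pos [586.9  72.3  67.2] q [0.1  0.59 1.79 0.   0.77 1.08] w 11.6 f 15.1 ft [-0.   0.7 -1.1] t 29.8
piece px [330. 241.] 35 mean [610.8  -5.4] dir 134.1 ends [617.8 -12.7] [603.7   1.9] w [3.1 5.1]
```

Request:
jog_arm --commands '[[-0.744,[0.01,0.003,0.08],[0,0,0]],[-0.744,[0,0,0.08],[0,0,0]],[-0.744,[0,0,0.06],[0,0,0]],[-0.744,[0,0,0],[0,0,0]],[-0.72,[0,0,0],[0,0,0]],[-0.7,[0,0,0],[0,0,0]],[-0.6,[0,0,0],[0,0,0]],[-0.5,[0,0,0],[0,0,0]],[-0.4,[0,0,0],[0,0,0]],[-0.35,[0,0,0],[0,0,0]]]'

```text
t: 30.85
ee_pos: [588.4, 73.5, 46.0]
orientation: [-3.004, -0.918, 0.003]
ft_force: [0.0, 0.0, 0.0]
width: 28.4
grasp_force: 0.0
```

Request:
jog_arm --commands '[[-0.35,[0,0,-0.1],[0,0,0]],[-0.35,[0,0,-0.4],[0,0,0]],[-0.35,[0,0,-0.5],[0,0,0]],[-0.6,[0,0,-0.5],[0,0,0]],[-0.8,[0,0,0],[0,0,0]],[-1,[0,0,0],[0,0,0]]]'

```text
t: 31.45
ee_pos: [589.5, 73.6, 198.0]
orientation: [3.004, 0.918, 0.002]
ft_force: [0.0, -0.4, -0.4]
width: 7.7
grasp_force: 0.0
```

```bash
python3 -c "
from h import *
d=get_image('top')
g=np.argwhere(np.ones((480,640)))[:,::-1]; P=cloud(d,g)
k=(abs(P[:,2]-127)<8)&(abs(P[:,0]-660)<60)&(abs(P[:,1]-217)<60)
mm=np.zeros((480,640)); mm[g[k][:,1],g[k][:,0]]=1
for b in blobs(mm,20):
  q=cloud(d,b); (c,r)=cv2.minEnclosingCircle(q[:,:2].astype(np.float32)); print('cap',len(b),q.mean(0).round(1),c,r)
s=get_image('scene'); P=cloud(s,g)
k=(abs(P[:,2]-127)<4)&(abs(P[:,0]-660)<60)&(abs(P[:,1]-217)<60)
q=P[k]; print('s',len(q),q.mean(0).round(1),cv2.minEnclosingCircle(q[:,:2].astype(np.float32)))
go(662,217,160,0); go(662,217,160,-56)
"
```

```text
s 139 [665.7 224.5 127.5] ((664.507080078125, 222.18638610839844), 18.9315128326416)
turn [-0.004  0.003 -1.245] then shift [1.436 0.742 0.351] | now-frame shift [ 1.419 -0.775  0.348] | q6 at goal 0.32
pos [587.8  73.4 195.1] q [0.1  0.41 1.72 0.   1.01 1.08] w 1.3 f 0.0 ft [-0.   0.4 -0.6] t 31.6
turn [-0.003  0.004 -0.   ] then shift [ 1.418 -0.775  0.351] | now-frame shift [ 1.419 -0.775  0.348] | q6 at goal 1.29
pos [587.8  73.4 195.1] q [0.1  0.41 1.72 0.   1.01 1.08] w 1.3 f 0.0 ft [-0.   0.4 -0.6] t 31.6
```

Request:
jog_arm --commands '[[-1,[0.36,-0.2,0],[0,0,0]],[-1,[0.36,-0.2,0],[0,0,0]],[-1,[0.36,-0.2,0],[0,0,0]],[-1,[0.38,-0.16,0.2],[0,0,0]],[-1,[0,0,0.25],[0,0,0]],[-1,[0,0,0],[0,0,0]],[-1,[0,0,0],[0,0,0]]]'

```text
t: 32.25
ee_pos: [665.7, 217.5, 148.7]
orientation: [-3.004, -0.918, 0.011]
ft_force: [0.8, 1.2, 0.1]
width: 0.3
grasp_force: 0.0
```

```bash
python3 -c "
from h import *
d=get_image('top')
for t in tubes(d,48): print(t[:3])
s=get_image('scene')
for t in tubes(s,48): print('s',t[:3])
go(667,219,130,-56)
cv2.imwrite('pics/i.png',cv2.resize(s['image'][200:350,200:400],None,fx=4,fy=4))"
```

```text
(array([ 686.5, -233.4]), np.float64(131.3), 906)
(array([599.6,  53.9]), np.float64(-11.9), 344)
(array([541.1,  63.8]), np.float64(-12.4), 349)
(array([481.6,  75.9]), np.float64(-11.3), 343)
(array([261. , -80.7]), np.float64(0.2), 366)
s (array([996.8, -54.5]), np.float64(64.3), 880)
s (array([ 398.8, -458.2]), np.float64(127.4), 161)
s (array([848. ,  93.7]), np.float64(84.2), 631)
s (array([233.6, 132.7]), np.float64(0.0), 646)
s (array([570.4,  64.8]), np.float64(-38.8), 621)
s (array([483.8,  82.5]), np.float64(-14.1), 327)
s (array([751.6, 350.2]), np.float64(5.5), 263)
turn [-0.002  0.003 -0.001] then shift [ 0.007 -0.014  0.212] | now-frame shift [ 0.007 -0.014  0.212] | q6 at goal 1.29
pos [667.2 217.4 151.2] q [0.3  0.61 1.49 0.   1.04 1.28] w 0.4 f 0.0 ft [ 0.8  0.3 -0.2] t 32.4
```

View pics/i.png

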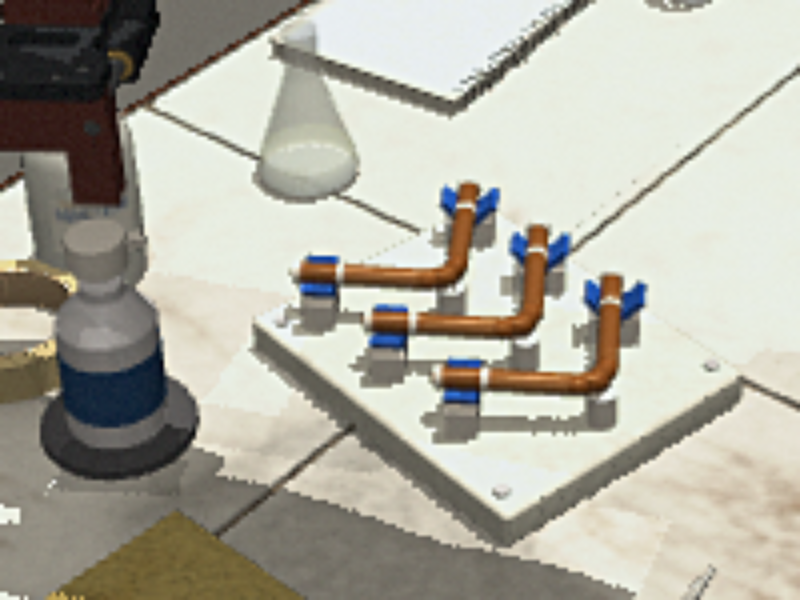

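All three are seated: elbows at (460,275), (530,325) and (605,380) in the crop, ends in the blue notches. The fingers are above the cap at (95,240). I press in small steps.

Request:
jog_arm --commands '[[-1,[0.005,-0.014,0.15],[0,0,0]],[-1,[0,0,0.06],[0,0,0]],[-1,[0,0,0.04],[0,0,0]],[-1,[0,0,0.04],[0,0,0]],[-1,[0,0,0],[0,0,0]],[-1,[0,0,0],[0,0,0]]]'

```text
t: 32.95
ee_pos: [666.7, 219.4, 122.0]
orientation: [-3.004, -0.918, 0.004]
ft_force: [-1.5, -1.6, 3.8]
width: 0.4
grasp_force: 1.9
```

Request:
jog_arm --commands '[[-1,[0,0,0.015],[0,0,0]],[-1,[0,0,0.012],[0,0,0]],[-1,[0,0,0],[0,0,0]],[-1,[0,0,0],[0,0,0]]]'

```text
t: 33.35
ee_pos: [667.0, 219.6, 120.3]
orientation: [-3.004, -0.918, 0.002]
ft_force: [-4.4, -2.8, 10.6]
width: 0.2
grasp_force: 5.1
```

The cap is fully down (10.6 N against its stop). Release it and go to the first seated tube.

Request:
jog_arm --commands '[[-1,[0,0,-0.1],[0,0,0]],[-1,[0,0,-0.3],[0,0,0]],[-1,[0,0,-0.3],[0,0,0]],[-0.7,[0,0,0],[0,0,0]],[-0.35,[-0.36,0.19,0],[0,0,0]],[-0.35,[-0.36,0.19,0],[0,0,0]],[-0.35,[-0.36,0.19,0],[0,0,0]],[-0.35,[-0.36,0.19,0.2],[0,0,0]],[-0.35,[0,0,0.3],[0,0,0]],[-0.35,[0,0,0],[0,0,0]]]'

```text
t: 34.35
ee_pos: [586.8, 74.9, 135.7]
orientation: [-3.003, -0.915, 0.013]
ft_force: [-0.3, -0.8, -0.1]
width: 28.7
grasp_force: 0.0
```

```bash
python3 -c "
from h import *
print(R.from_rotvec(get_obs()['orientation']).as_matrix().round(3)[:,2])
go(588.4,73.5,46,-56)"
```

```text
[-0.009 -0.    -1.   ]
turn [-0.006  0.01  -0.003] then shift [0.005 0.021 0.897] | now-frame shift [0.012 0.025 0.897] | q6 at goal 1.10
pos [586.8  74.9 135.7] q [0.11 0.49 1.76 0.   0.9  1.09] w 28.7 f 0.0 ft [-0.3 -0.8 -0.1] t 34.4
```

Request:
jog_arm --commands '[[-0.35,[0.005,0.021,0.2],[-0.006,0.01,-0.003]],[-0.35,[0,0,0.3],[0,0,0]],[-0.35,[0,0,0.3],[0,0,0]],[-0.35,[0,0,0.1],[0,0,0]],[-0.5,[0,0,0],[0,0,0]],[-0.6,[0,0,0],[0,0,0]],[-0.7,[0,0,0],[0,0,0]],[-0.725,[0,0,0],[0,0,0]],[-0.735,[0,0,0],[0,0,0]],[-0.735,[0,0,0],[0,0,0]]]'

```text
t: 35.35
ee_pos: [592.3, 74.8, 50.0]
orientation: [3.002, 0.921, 0.012]
ft_force: [-0.6, 1.6, 1.2]
width: 11.9
grasp_force: 0.9
```

Request:
jog_arm --commands '[[-0.742,[0,0,0],[0,0,0]],[-0.742,[0,0,0],[0,0,0]],[-0.744,[0,0,0],[0,0,0]]]'

```text
t: 35.65
ee_pos: [592.3, 74.9, 49.7]
orientation: [3.002, 0.921, 0.012]
ft_force: [-1.2, 1.9, 5.9]
width: 11.2
grasp_force: 4.1
```

Request:
jog_arm --commands '[[-0.744,[0,0,-0.1],[0,0,0]],[-0.744,[0,0,-0.3],[0,0,0]],[-0.744,[0,0,-0.4],[0,0,0]],[-0.744,[0,0,-0.4],[0,0,0]],[-0.744,[0,0,0],[0,0,0]],[-0.744,[0,0,0],[0,0,0]]]'

```text
t: 36.25
ee_pos: [591.6, 74.4, 170.5]
orientation: [3.001, 0.921, 0.014]
ft_force: [0.2, 0.0, -0.4]
width: 11.5
grasp_force: 0.0
```

```bash
python3 -c "
from h import *
go(544.7,370.9,160,-56)"
```

```text
turn [ 0.006 -0.01   0.002] then shift [ 1.27  -2.72   0.105] | now-frame shift [ 1.274 -2.718  0.102] | q6 at goal 1.58
pos [591.6  74.4 170.5] q [ 0.11  0.44  1.74 -0.    0.95  1.08] w 11.5 f 0.0 ft [ 0.2  0.  -0.4] t 36.2
```

The fingers were 4 mm too high and slipped off the top. I reopen, settle and look.

Request:
jog_arm --commands '[[-0.5,[0,0,0.4],[0.006,-0.01,0.002]],[-0.35,[0,0,0.4],[0,0,0]],[-0.35,[0,0,0],[0,0,0]],[-0.35,[0,0,0],[0,0,0]],[-0.35,[0,0,0],[0,0,0]]]'

```text
t: 36.75
ee_pos: [592.1, 74.6, 90.4]
orientation: [-3.004, -0.919, 0.001]
ft_force: [-0.8, 1.3, 0.8]
width: 28.6
grasp_force: 0.0
```

```bash
python3 -c "
from h import *
go(588.4,73.5,45,-56)
s=get_image('scene'); arm(s,48,(270,230,360,310),20)
t=get_image('top'); arm(t,48,(260,220,350,330))
cv2.imwrite('pics/j.png',np.hstack([cv2.resize(t['image'][220:320,250:350],(400,400)),cv2.resize(s['image'][230:330,260:360],(400,400))]))"
```

```text
turn [-0.001  0.001  0.001] then shift [-0.037 -0.011  0.454] | now-frame shift [-0.037 -0.011  0.454] | q6 at goal 1.10
pos [592.1  74.6  90.4] q [0.11 0.56 1.77 0.   0.81 1.08] w 28.6 f 0.0 ft [-0.8  1.3  0.8] t 36.8
piece px [296. 241.] 361 mean [671.   -0.7] dir 147.4 ends [714.5 -28.5] [611.1  37.7] w [17.1 30. ]
piece px [317. 248.] 22 mean [613.4  -7.9] dir 129.3 ends [618.7 -14.4] [608.4  -1.8] w [3.2 5.4]
piece px [306. 265.] 220 mean [592.   58.9] dir 78.3 ends [581.6   8.8] [600.4  99.3] w [12.8 25.6]
piece px [334. 259.] 27 mean [557.2   1.9] dir 129.0 ends [563.9  -6.4] [551.9   8.6] w [3.1 6.1]
piece px [323. 277.] 237 mean [535.2  68.5] dir 79.7 ends [525.8  16.8] [542.7 109.9] w [13.1 26.5]
piece px [280. 268.] 40 mean [631.1  99.5] dir -162.8 ends [641.8 102.8] [620.3  96.1] w [4.6 5.8]
piece px [352. 271.] 22 mean [497.7  14.4] dir 123.0 ends [502.3   7.4] [492.3  22.9] w [2.7 5.8]
piece px [342. 291.] 247 mean [475.9  81.8] dir 78.1 ends [465.   30.3] [484.6 123.2] w [12.6 26.1]
piece px [297. 280.] 45 mean [573.7 110.2] dir -152.8 ends [582.6 114.8] [564.9 105.7] w [4.9 5.6]
piece px [315. 294.] 52 mean [515.1 124. ] dir -157.4 ends [525.  128.1] [504.4 119.5] w [4.8 6.2]
piece px [330. 243.] 35 mean [610.   -4.6] dir 129.6 ends [615.7 -11.4] [603.7   3. ] w [2.9 5.3]
```

View pics/j.png

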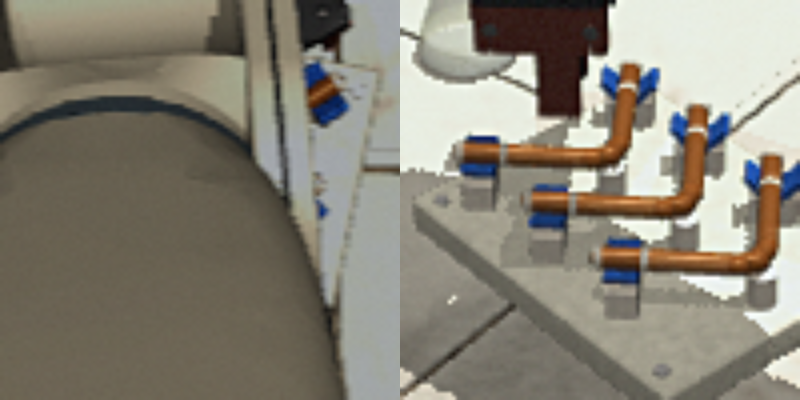

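The picture shows tube A still seated, left end at (480,155) and bend at (620,155) in the right half. I descend with the corrected numbers.

Request:
jog_arm --commands '[[-0.35,[-0.037,-0.011,0.1],[0,0,0]],[-0.35,[0,0,0.2],[0,0,0]],[-0.35,[0,0,0.15],[0,0,0]],[-0.35,[0,0,0],[0,0,0]],[-0.35,[0,0,0],[0,0,0]],[-0.35,[0,0,0],[0,0,0]]]'

```text
t: 37.45
ee_pos: [588.0, 73.5, 44.8]
orientation: [-3.004, -0.919, 0.002]
ft_force: [-0.1, -0.5, 0.6]
width: 28.1
grasp_force: 0.0
```

Request:
jog_arm --commands '[[-0.5,[0,0,0.005],[0,0,0]],[-0.65,[0,0,0],[0,0,0]],[-0.7,[0,0,0],[0,0,0]],[-0.72,[0,0,0],[0,0,0]],[-0.73,[0,0,0],[0,0,0]],[-0.735,[0,0,0],[0,0,0]]]'

```text
t: 38.05
ee_pos: [587.5, 73.5, 43.9]
orientation: [-3.003, -0.919, 0.003]
ft_force: [0.2, -0.3, 2.6]
width: 11.8
grasp_force: 5.4
```

Request:
jog_arm --commands '[[-0.74,[0,0,0],[0,0,0]],[-0.742,[0,0,0],[0,0,0]]]'

```text
t: 38.25
ee_pos: [587.5, 73.5, 43.8]
orientation: [-3.003, -0.919, 0.003]
ft_force: [-1.0, 1.1, 1.4]
width: 11.4
grasp_force: 11.5
```

Request:
jog_arm --commands '[[-0.744,[0,0,-0.05],[0,0,0]],[-0.744,[0,0,-0.2],[0,0,0]],[-0.744,[0,0,-0.4],[0,0,0]],[-0.744,[0,0,-0.45],[0,0,0]],[-0.744,[0,0,-0.1],[0,0,0]],[-0.744,[0,0,0],[0,0,0]],[-0.744,[0,0,0],[0,0,0]]]'

```text
t: 38.95
ee_pos: [586.9, 73.3, 162.8]
orientation: [-3.003, -0.919, 0.006]
ft_force: [0.1, -0.4, -1.5]
width: 11.3
grasp_force: 13.3
```

```bash
python3 -c "
from h import *
go(544.7,370.9,160,-56)"
```

```text
turn [-0.002  0.004  0.   ] then shift [ 1.314 -2.703  0.028] | now-frame shift [ 1.315 -2.702  0.029] | q6 at goal 1.58
pos [586.9  73.3 162.8] q [0.1  0.45 1.75 0.   0.95 1.08] w 11.3 f 13.35 ft [ 0.1 -0.4 -1.5] t 39.0
```

Request:
jog_arm --commands '[[-0.744,[0.1,-0.2,0],[-0.002,0.004,0]],[-0.744,[0.202,-0.42,0],[0,0,0]],[-0.744,[0.202,-0.42,0],[0,0,0]],[-0.744,[0.202,-0.42,0],[0,0,0]],[-0.744,[0.202,-0.42,0],[0,0,0]],[-0.744,[0.202,-0.42,0],[0,0,0]],[-0.744,[0.202,-0.4,0],[0,0,0]],[-0.744,[0,0,0],[0,0,0]],[-0.744,[0,0,0],[0,0,0]]]'

```text
t: 39.85
ee_pos: [543.8, 370.7, 161.2]
orientation: [3.002, 0.922, -0.004]
ft_force: [0.4, -0.5, -1.1]
width: 11.2
grasp_force: 13.3
```

Request:
jog_arm --commands '[[-0.744,[0,0,0.3],[0,0,0]],[-0.744,[0,0,0.4],[0,0,0]],[-0.744,[0,0,0.4],[0,0,0]],[-0.744,[0,0,0],[0,0,0]],[-0.744,[0,0,0],[0,0,0]],[-0.744,[0,0,0],[0,0,0]]]'

```text
t: 40.45
ee_pos: [546.9, 370.7, 55.7]
orientation: [-3.004, -0.918, -0.006]
ft_force: [-0.3, 0.2, -0.5]
width: 11.3
grasp_force: 13.3
```

```bash
python3 -c "
from h import *
go(544.7,370.9,11.5,-56)
s=get_image('scene')
cv2.imwrite('pics/k.png',cv2.resize(s['image'][250:450,130:390],None,fx=3,fy=3))"
```

```text
turn [ 0.001 -0.005 -0.001] then shift [-0.017 -0.014  0.442] | now-frame shift [-0.019 -0.015  0.442] | q6 at goal 1.58
pos [546.9 370.7  55.7] q [ 0.58  0.68  1.63 -0.    0.83  1.56] w 11.3 f 13.35 ft [-0.3  0.2 -0.5] t 40.5
```

View pics/k.png

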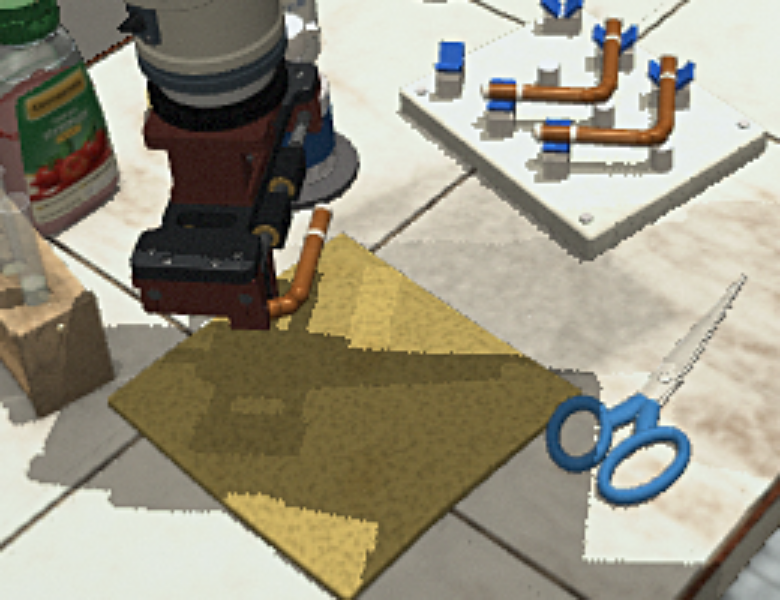

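The crop shows tube A held over the pad's far half (arm at (310,260)), with clearance from the rack at (60,340). I lay it down.

Request:
jog_arm --commands '[[-0.744,[-0.018,-0.014,0.15],[0,0,0]],[-0.744,[0,0,0.2],[0,0,0]],[-0.744,[0,0,0.09],[0,0,0]],[-0.744,[0,0,0],[0,0,0]],[-0.744,[0,0,0],[0,0,0]],[-0.72,[0,0,0],[0,0,0]],[-0.7,[0,0,0],[0,0,0]],[-0.6,[0,0,0],[0,0,0]],[-0.4,[0,0,0],[0,0,0]],[-0.35,[0,0,0],[0,0,0]]]'

```text
t: 41.5
ee_pos: [543.4, 370.9, 9.9]
orientation: [-3.004, -0.919, -0.002]
ft_force: [0.1, 0.1, -0.3]
width: 27.6
grasp_force: 0.0
```

Request:
jog_arm --commands '[[-0.35,[0,0,-0.1],[0,0,0]],[-0.35,[0,0,-0.4],[0,0,0]],[-0.35,[0,0,-0.4],[0,0,0]],[-0.35,[0,0,-0.4],[0,0,0]],[-0.35,[-0.2,0.42,0],[0,0,0]],[-0.35,[-0.2,0.42,0],[0,0,0]],[-0.35,[-0.2,0.42,0],[0,0,0]],[-0.35,[-0.2,0.42,0],[0,0,0]],[-0.35,[-0.2,0.42,0],[0,0,0]],[-0.35,[-0.2,0.2,0],[0,0,0]]]'

```text
t: 42.5
ee_pos: [573.6, 110.2, 140.8]
orientation: [3.004, 0.916, 0.005]
ft_force: [0.1, 0.1, -0.7]
width: 28.7
grasp_force: 0.0
```

Request:
jog_arm --commands '[[-0.35,[0,0,0],[0,0,0]],[-0.35,[0,0,0],[0,0,0]],[-0.35,[0,0,0],[0,0,0]]]'

```text
t: 42.8
ee_pos: [572.7, 114.0, 140.2]
orientation: [-3.004, -0.92, -0.004]
ft_force: [0.1, 0.3, 0.0]
width: 28.2
grasp_force: 0.0
```

```bash
python3 -c "
from h import *
for n in('top','scene'):
  d=get_image(n)
  for z in(15,48):
    for t in tubes(d,z):
      if 200<t[2]<500 and 14<t[3][0]<24: print(n,z,t[:4])
go(531.5,84.5,70,-56)"
```

```text
scene 15 (array([570.2,  34.7]), np.float64(-12.2), 312, array([18.7, 36.9]))
scene 15 (array([508. ,  49.9]), np.float64(-14.4), 327, array([18.2, 36. ]))
scene 48 (array([543.4,  67.9]), np.float64(-12.2), 312, array([17.9, 35.3]))
scene 48 (array([483.8,  82.5]), np.float64(-14.4), 327, array([17.4, 34.5]))
turn [ 0.001 -0.002  0.003] then shift [-0.507  0.017  0.699] | now-frame shift [-0.509  0.016  0.698] | q6 at goal 1.14
pos [572.6 114.3 139.9] q [0.18 0.47 1.78 0.   0.89 1.15] w 28.5 f 0.0 ft [-0.7  0.4  0.6] t 42.9
```

Request:
jog_arm --commands '[[-0.35,[-0.25,0.01,0.1],[0,0,0]],[-0.35,[-0.257,0.007,0.3],[0,0,0]],[-0.35,[0,0,0.3],[0,0,0]],[-0.35,[0,0,0],[0,0,0]],[-0.35,[0,0,0],[0,0,0]],[-0.35,[0,0,0],[0,0,0]]]'

```text
t: 43.5
ee_pos: [533.0, 84.1, 71.0]
orientation: [3.003, 0.92, 0.006]
ft_force: [-0.2, -0.4, -0.1]
width: 28.4
grasp_force: 0.0
```

```bash
python3 -c "
from h import *
go(531.3,84.3,44,-56)"
```

```text
turn [ 0.002 -0.005  0.002] then shift [-0.013 -0.011  0.27 ] | now-frame shift [-0.014 -0.012  0.27 ] | q6 at goal 1.13
pos [533.   84.1  71. ] q [0.13 0.53 1.91 0.   0.7  1.11] w 28.4 f 0.0 ft [-0.2 -0.4 -0.1] t 43.5
```

Request:
jog_arm --commands '[[-0.35,[-0.014,-0.011,0.1],[0,0,0]],[-0.35,[0,0,0.17],[0,0,0]],[-0.35,[0,0,0],[0,0,0]],[-0.35,[0,0,0],[0,0,0]],[-0.5,[0,0,0],[0,0,0]],[-0.65,[0,0,0],[0,0,0]],[-0.7,[0,0,0],[0,0,0]],[-0.72,[0,0,0],[0,0,0]],[-0.73,[0,0,0],[0,0,0]],[-0.735,[0,0,0],[0,0,0]]]'

```text
t: 44.5
ee_pos: [529.8, 83.6, 42.9]
orientation: [-3.004, -0.919, -0.003]
ft_force: [-0.9, 1.1, 3.7]
width: 12.1
grasp_force: 5.9
```

Request:
jog_arm --commands '[[-0.74,[0,0,0],[0,0,0]],[-0.742,[0,0,0],[0,0,0]],[-0.742,[0,0,0],[0,0,0]]]'

```text
t: 44.8
ee_pos: [529.9, 83.6, 42.9]
orientation: [-3.004, -0.919, -0.003]
ft_force: [-1.1, 1.6, 4.8]
width: 11.7
grasp_force: 11.9
```

Request:
jog_arm --commands '[[-0.744,[0,0,-0.05],[0,0,0]],[-0.744,[0,0,-0.2],[0,0,0]],[-0.744,[0,0,-0.4],[0,0,0]],[-0.744,[0,0,-0.35],[0,0,0]],[-0.744,[0,0,0],[0,0,0]],[-0.744,[0,0,0],[0,0,0]],[-0.744,[0,0,0],[0,0,0]]]'

```text
t: 45.5
ee_pos: [528.5, 83.1, 141.5]
orientation: [-3.004, -0.919, 0.001]
ft_force: [-0.4, -0.7, -0.6]
width: 11.7
grasp_force: 13.7
```

```bash
python3 -c "
from h import *
go(484.8,373.9,60,-56)"
```

```text
turn [-0.001  0.001  0.   ] then shift [ 1.264 -2.655  0.815] | now-frame shift [ 1.265 -2.654  0.815] | q6 at goal 1.63
pos [528.5  83.1 141.5] q [0.13 0.41 1.89 0.   0.85 1.11] w 11.7 f 13.71 ft [-0.4 -0.7 -0.6] t 45.5
```

Request:
jog_arm --commands '[[-0.744,[0.1,-0.2,0],[0,0,0]],[-0.744,[0.2,-0.42,0],[0,0,0]],[-0.744,[0.2,-0.42,0],[0,0,0]],[-0.744,[0.2,-0.42,0],[0,0,0]],[-0.744,[0.2,-0.42,0],[0,0,0]],[-0.744,[0.2,-0.42,0],[0,0,0]],[-0.744,[0.164,-0.355,0],[0,0,0]],[-0.744,[0,0,0.4],[0,0,0]],[-0.744,[0,0,0.4],[0,0,0]],[-0.744,[0,0,0],[0,0,0]]]'

```text
t: 46.5
ee_pos: [481.2, 371.3, 56.0]
orientation: [3.0, 0.919, -0.017]
ft_force: [-0.0, 0.2, -1.6]
width: 11.6
grasp_force: 13.7
```

Request:
jog_arm --commands '[[-0.744,[0,0,0],[0,0,0]],[-0.744,[0,0,0],[0,0,0]]]'

```text
t: 46.7
ee_pos: [486.7, 374.4, 63.9]
orientation: [-3.004, -0.918, -0.004]
ft_force: [0.6, -0.4, -0.6]
width: 11.4
grasp_force: 13.7
```

```bash
python3 -c "
from h import *
go(484.8,373.9,10.7,-56)
s=get_image('scene')
print(hsv(s)[335:345,240:250].reshape(-1,3).mean(0))
cv2.imwrite('pics/l.png',cv2.resize(s['image'][290:450,150:350],None,fx=3,fy=3))"
```

```text
turn [ 0.    -0.003 -0.   ] then shift [-0.019 -0.006  0.532] | now-frame shift [-0.02  -0.007  0.532] | q6 at goal 1.63
pos [486.7 374.4  63.9] q [ 0.64  0.62  1.74 -0.    0.78  1.61] w 11.4 f 13.71 ft [ 0.6 -0.4 -0.6] t 46.7
[73.64 93.64 47.42]
```

View pics/l.png

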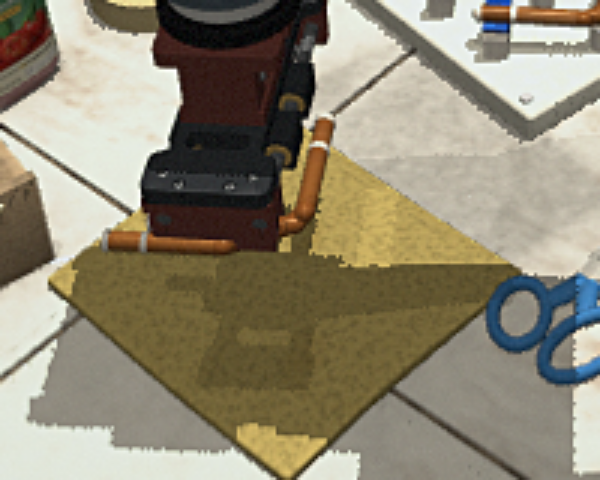

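The crop shows the held tube's arm at (310,170), and a second piece from (105,240) to (235,245), which should be the laid tube A. I check it by ray casting before lowering.

```bash
python3 -c "
from h import *
s=get_image('scene'); arm(s,15,(160,320,280,400),15); arm(s,69,(160,320,280,400),15)
a=np.radians(-11)
for o in((554.4,351),(494.5,354)):
  c=np.array(o)-31*np.array([np.cos(a),np.sin(a)])
  print('ideal corner',c.round(),[(c+90*np.array([np.cos(np.radians(b)),np.sin(np.radians(b))])).round() for b in(34,-56)])"
```

```text
piece px [225. 325.] 248 mean [622.7 277.9] dir -144.7 ends [648.6 296.3] [599.5 261.5] w [ 9.4 17.1]
piece px [257. 333.] 50 mean [556.1 255.6] dir 128.9 ends [563.2 246.8] [548.9 264.6] w [3.7 6.5]
piece px [229. 362.] 738 mean [543.  344.1] dir 64.1 ends [513.  282.2] [568.2 396. ] w [15.8 34.5]
piece px [191. 370.] 71 mean [585.3 400.1] dir -159.8 ends [595.7 403.9] [575.2 396.3] w [4.7 5.7]
piece px [225. 325.] 248 mean [575.3 315.6] dir -144.7 ends [599.4 332.6] [553.7 300.3] w [ 8.8 15.9]
piece px [257. 333.] 50 mean [513.2 294.8] dir 128.9 ends [519.8 286.6] [506.5 303.1] w [3.4 6. ]
piece px [229. 362.] 738 mean [501.1 377.2] dir 64.1 ends [473.1 319.5] [524.5 425.5] w [14.7 32.1]
piece px [191. 370.] 71 mean [540.5 429.3] dir -159.8 ends [550.1 432.8] [531.  425.8] w [4.3 5.3]
ideal corner [524. 357.] [array([599., 407.]), array([574., 282.])]
ideal corner [464. 360.] [array([539., 410.]), array([514., 285.])]
```

The left piece is tube A where it should be (end near (596, 404)), and the held arm belongs to tube B over the middle slot. Lower.

Request:
jog_arm --commands '[[-0.744,[-0.019,-0.006,0.15],[0,0,0]],[-0.744,[0,0,0.25],[0,0,0]],[-0.744,[0,0,0.13],[0,0,0]],[-0.744,[0,0,0],[0,0,0]],[-0.744,[0,0,0],[0,0,0]],[-0.72,[0,0,0],[0,0,0]],[-0.7,[0,0,0],[0,0,0]],[-0.6,[0,0,0],[0,0,0]],[-0.4,[0,0,0],[0,0,0]],[-0.35,[0,0,0],[0,0,0]]]'

```text
t: 47.8
ee_pos: [484.0, 373.7, 9.8]
orientation: [-3.004, -0.919, -0.002]
ft_force: [-0.3, -0.2, -0.4]
width: 27.7
grasp_force: 0.0
```

Request:
jog_arm --commands '[[-0.35,[0,0,-0.1],[0,0,0]],[-0.35,[0,0,-0.4],[0,0,0]],[-0.35,[0,0,-0.4],[0,0,0]],[-0.35,[0,0,-0.2],[0,0,0]],[-0.35,[-0.2,0.42,0],[0,0,0]],[-0.35,[-0.2,0.42,0],[0,0,0]],[-0.35,[-0.2,0.42,0],[0,0,0]],[-0.35,[-0.2,0.42,0],[0,0,0]],[-0.35,[-0.2,0.42,0],[0,0,0]],[-0.35,[-0.2,0.2,0],[0,0,0]]]'

```text
t: 48.8
ee_pos: [514.3, 113.2, 120.7]
orientation: [3.004, 0.916, 0.005]
ft_force: [0.0, 0.2, -0.3]
width: 28.7
grasp_force: 0.0
```

Request:
jog_arm --commands '[[-0.35,[0,0,0],[0,0,0]],[-0.35,[0,0,0],[0,0,0]],[-0.35,[0,0,0],[0,0,0]]]'

```text
t: 49.1
ee_pos: [513.5, 116.8, 120.1]
orientation: [-3.004, -0.92, -0.004]
ft_force: [-0.2, -0.2, 0.3]
width: 28.6
grasp_force: 0.0
```

```bash
python3 -c "
from h import *
s=get_image('scene'); arm(s,15,(160,300,320,440),15)
for t in tubes(s,48):
  if 200<t[2]<500 and 14<t[3][0]<24: print(t[:4])
go(472.6,97,60,-56)"
```

```text
piece px [240. 341.] 43 mean [566.8 292.9] dir 131.5 ends [572.9 286. ] [559.9 300.7] w [3.5 5.6]
piece px [223. 366.] 365 mean [545.8 356.4] dir 78.7 ends [536.3 308.8] [554.3 398.9] w [12.3 25.6]
piece px [261. 356.] 47 mean [507.  295.6] dir 127.8 ends [513.  287.9] [500.4 304.1] w [3.4 5.7]
piece px [245. 382.] 394 mean [486.8 359.7] dir 77.5 ends [476.2 311.9] [496.2 401.8] w [12.4 25.7]
piece px [191. 370.] 72 mean [585.3 400.2] dir -160.0 ends [595.7 403.9] [575.1 396.5] w [4.7 5.7]
piece px [212. 386.] 76 mean [526.4 402.6] dir -163.7 ends [537.7 405.9] [514.8 399.2] w [4.4 5.8]
(array([484.,  83.]), np.float64(-14.3), 326, array([17.4, 34.6]))
turn [ 0.001 -0.003  0.002] then shift [-0.45  -0.063  0.6  ] | now-frame shift [-0.452 -0.064  0.599] | q6 at goal 1.18
pos [513.5 117.  120. ] q [0.2  0.43 1.92 0.   0.79 1.18] w 28.5 f 0.0 ft [ 0.5  0.6 -0.1] t 49.1
```

Request:
jog_arm --commands '[[-0.35,[-0.23,-0.028,0.1],[0,0,0]],[-0.35,[-0.23,-0.028,0.2],[0,0,0]],[-0.35,[0,0,0.3],[0,0,0]],[-0.35,[0,0,0],[0,0,0]],[-0.35,[0,0,0],[0,0,0]],[-0.35,[0,0,0],[0,0,0]]]'

```text
t: 49.75
ee_pos: [473.3, 95.6, 60.6]
orientation: [3.004, 0.921, 0.005]
ft_force: [-0.3, -0.6, -0.6]
width: 28.4
grasp_force: 0.0
```

```bash
python3 -c "
from h import *
go(472,96,44,-56)"
```

```text
turn [ 0.001 -0.004  0.002] then shift [-0.008 -0.011  0.166] | now-frame shift [-0.009 -0.011  0.166] | q6 at goal 1.18
pos [473.3  95.6  60.6] q [0.17 0.49 2.04 0.   0.62 1.15] w 28.4 f 0.0 ft [-0.3 -0.6 -0.6] t 49.8
```

Request:
jog_arm --commands '[[-0.35,[-0.009,-0.011,0.1],[0,0,0]],[-0.35,[0,0,0.065],[0,0,0]],[-0.35,[0,0,0],[0,0,0]],[-0.35,[0,0,0],[0,0,0]],[-0.5,[0,0,0],[0,0,0]],[-0.65,[0,0,0],[0,0,0]],[-0.7,[0,0,0],[0,0,0]],[-0.72,[0,0,0],[0,0,0]],[-0.73,[0,0,0],[0,0,0]],[-0.735,[0,0,0],[0,0,0]]]'

```text
t: 50.75
ee_pos: [470.4, 95.3, 43.2]
orientation: [-3.004, -0.919, -0.002]
ft_force: [-2.0, 2.0, 1.8]
width: 11.9
grasp_force: 11.8
```

Request:
jog_arm --commands '[[-0.74,[0,0,0],[0,0,0]],[-0.742,[0,0,0],[0,0,0]],[-0.742,[0,0,0],[0,0,0]]]'

```text
t: 51.05
ee_pos: [470.4, 95.3, 43.1]
orientation: [-3.004, -0.919, -0.002]
ft_force: [-3.1, 3.5, 2.2]
width: 11.7
grasp_force: 16.3
```

Request:
jog_arm --commands '[[-0.744,[0,0,-0.05],[0,0,0]],[-0.744,[0,0,-0.2],[0,0,0]],[-0.744,[0,0,-0.4],[0,0,0]],[-0.744,[0,0,-0.3],[0,0,0]],[-0.744,[0,0,0],[0,0,0]],[-0.744,[0,0,0],[0,0,0]],[-0.744,[0,0,0],[0,0,0]]]'

```text
t: 51.75
ee_pos: [469.7, 94.8, 137.2]
orientation: [-3.004, -0.919, 0.0]
ft_force: [-0.2, -0.4, -1.2]
width: 11.5
grasp_force: 17.0
```

```bash
python3 -c "
from h import *
go(424.9,376.9,60,-56)"
```

```text
turn [-0.  0.  0.] then shift [ 1.206 -2.589  0.772] | now-frame shift [ 1.207 -2.589  0.772] | q6 at goal 1.70
pos [469.7  94.8 137.2] q [0.17 0.34 2.01 0.   0.79 1.15] w 11.5 f 16.96 ft [-0.2 -0.4 -1.2] t 51.8
```

Request:
jog_arm --commands '[[-0.742,[0.1,-0.2,0],[0,0,0]],[-0.742,[0.19,-0.41,0],[0,0,0]],[-0.742,[0.19,-0.41,0],[0,0,0]],[-0.742,[0.19,-0.41,0],[0,0,0]],[-0.742,[0.19,-0.41,0],[0,0,0]],[-0.742,[0.19,-0.41,0],[0,0,0]],[-0.742,[0.156,-0.339,0],[0,0,0]],[-0.742,[0,0,0.4],[0,0,0]],[-0.742,[0,0,0.35],[0,0,0]],[-0.742,[0,0,0],[0,0,0]]]'

```text
t: 52.75
ee_pos: [421.8, 374.5, 57.5]
orientation: [2.999, 0.919, -0.014]
ft_force: [-0.6, 0.1, 0.1]
width: 11.5
grasp_force: 15.1
```

Request:
jog_arm --commands '[[-0.742,[0,0,0],[0,0,0]],[-0.742,[0,0,0],[0,0,0]],[-0.742,[0,0,0],[0,0,0]]]'

```text
t: 53.05
ee_pos: [426.7, 377.7, 64.7]
orientation: [-3.003, -0.918, -0.006]
ft_force: [-0.6, -0.1, -0.8]
width: 11.7
grasp_force: 15.1
```

```bash
python3 -c "
from h import *
go(424.9,376.9,11,-56)
s=get_image('scene'); arm(s,15,(160,300,320,460),15)
"
```

```text
turn [ 0.    -0.005 -0.   ] then shift [-0.019 -0.003  0.537] | now-frame shift [-0.021 -0.003  0.537] | q6 at goal 1.70
pos [426.7 377.7  64.7] q [ 0.7   0.57  1.84 -0.    0.73  1.68] w 11.7 f 15.06 ft [-0.6 -0.1 -0.8] t 53.0
piece px [281. 312.] 31 mean [559.6 180.4] dir 135.2 ends [570.5 169.6] [546.6 193.3] w [3.7 9.8]
piece px [251. 333.] 800 mean [566.1 263.2] dir 167.0 ends [637.2 246.8] [513.9 275.2] w [21.3 26.1]
piece px [280. 348.] 54 mean [491.1 259. ] dir 129.9 ends [498.7 250. ] [483.2 268.5] w [3.6 6.5]
piece px [254. 380.] 648 mean [476.9 346.4] dir 64.7 ends [448.2 285.8] [503.1 401.9] w [15.  35.7]
piece px [191. 370.] 71 mean [585.3 400. ] dir -162.1 ends [595.9 403.4] [574.9 396.7] w [4.6 5.7]
piece px [211. 371.] 161 mean [554.1 379.3] dir -148.7 ends [574.7 391.8] [533.2 366.6] w [ 4.5 13.2]
piece px [212. 386.] 75 mean [526.4 402.5] dir -165.0 ends [537.8 405.5] [514.7 399.3] w [4.4 5.9]
```

Request:
jog_arm --commands '[[-0.742,[-0.019,-0.003,0.15],[0,0,0]],[-0.742,[0,0,0.25],[0,0,0]],[-0.742,[0,0,0.135],[0,0,0]],[-0.742,[0,0,0],[0,0,0]],[-0.742,[0,0,0],[0,0,0]],[-0.72,[0,0,0],[0,0,0]],[-0.7,[0,0,0],[0,0,0]],[-0.6,[0,0,0],[0,0,0]],[-0.4,[0,0,0],[0,0,0]],[-0.35,[0,0,0],[0,0,0]]]'

```text
t: 54.1
ee_pos: [424.0, 376.5, 9.8]
orientation: [-3.004, -0.919, -0.002]
ft_force: [-0.6, 0.5, 0.2]
width: 27.4
grasp_force: 0.0
```

Request:
jog_arm --commands '[[-0.35,[0,0,-0.1],[0,0,0]],[-0.35,[0,0,-0.4],[0,0,0]],[-0.35,[0,0,-0.4],[0,0,0]],[-0.35,[0,0,-0.4],[0,0,0]],[-0.35,[-0.2,0.42,0],[0,0,0]],[-0.35,[-0.2,0.42,0],[0,0,0]],[-0.35,[-0.2,0.42,0],[0,0,0]],[-0.35,[-0.2,0.42,0],[0,0,0]],[-0.35,[-0.2,0.42,0],[0,0,0]],[-0.35,[-0.2,0.42,0],[0,0,0]]]'

```text
t: 55.1
ee_pos: [465.5, 98.7, 140.4]
orientation: [3.004, 0.92, 0.004]
ft_force: [1.5, -0.0, -0.5]
width: 28.7
grasp_force: 0.0
```

Request:
jog_arm --commands '[[-0.35,[-0.2,0.42,0],[0,0,0]],[-0.35,[-0.1,0.42,0],[0,0,0]],[-0.35,[-0.1,0.42,0],[0,0,0]],[-0.35,[0,0,0],[0,0,0]],[-0.35,[0,0,0],[0,0,0]],[-0.35,[0,0,0],[0,0,0]]]'

```text
t: 55.7
ee_pos: [502.1, -25.8, 139.7]
orientation: [-3.004, -0.92, -0.001]
ft_force: [-0.3, 0.1, -0.0]
width: 28.9
grasp_force: 0.0
```

```bash
python3 -c "
from h import *
s=get_image('scene'); t=get_image('top')
arm(s,15,(160,300,320,460),15); print(); arm(t,15,(120,240,230,350),15)
cv2.imwrite('pics/z.png',np.hstack([cv2.resize(t['image'][190:350,100:260],(400,400)),cv2.resize(s['image'][310:450,160:330],(400,330))[:].copy() if 0 else cv2.resize(s['image'][300:460,160:320],(400,400))]))
m=cv2.inRange(hsv(t),(3,110,30),(16,255,255)); c=[cloud(t,b)[:,2] for b in blobs(m,15) if 120<b[:,0].mean()<230 and 240<b[:,1].mean()<350]; print([(len(x),np.median(x).round(1),np.percentile(x,95).round(1)) for x in c])
o=get_obs(); print(o['ee_pos'],o['t'],o['ft_force'])"
```

```text
piece px [240. 341.] 43 mean [566.8 292.9] dir 131.5 ends [572.9 286. ] [559.9 300.7] w [3.5 5.6]
piece px [223. 366.] 365 mean [545.9 356.3] dir 78.8 ends [536.2 307.3] [554.4 398.8] w [12.3 25.8]
piece px [261. 356.] 46 mean [506.9 295.5] dir 128.0 ends [512.9 287.8] [500.2 304. ] w [3.3 5.7]
piece px [245. 382.] 389 mean [487.  359.5] dir 77.4 ends [476.3 311.9] [496.5 401.8] w [12.3 25.8]
piece px [191. 370.] 70 mean [585.3 399.9] dir -161.8 ends [595.9 403.4] [575.  396.5] w [4.6 5.7]
piece px [285. 372.] 53 mean [445.4 298.8] dir 126.7 ends [451.  291.3] [439.5 306.7] w [3.5 5.7]
piece px [268. 399.] 426 mean [427.6 362.9] dir 75.5 ends [415.4 316. ] [438.3 404.2] w [12.3 25.7]
piece px [212. 386.] 74 mean [526.3 402.5] dir -160.3 ends [537.3 406.5] [515.2 398.5] w [4.4 5.8]
piece px [234. 402.] 79 mean [468.5 404.5] dir -166.9 ends [479.3 407. ] [457.2 401.9] w [4.2 5.8]

piece px [155. 253.] 42 mean [586.3 398.7] dir -145.5 ends [594.1 404. ] [578.7 393.4] w [3.5 5.6]
piece px [174. 271.] 252 mean [545.8 352.5] dir 77.0 ends [535.8 309.4] [556.  396.7] w [11.6 25.5]
piece px 
[... 448 characters left out ...]
7.  408.1] [461.1 398. ] w [3.6 5.7]
piece px [167. 323.] 267 mean [427.2 359.8] dir 74.8 ends [415.3 316. ] [438.6 401.9] w [11.4 25.1]
piece px [193. 317.] 43 mean [443.1 301.5] dir 119.6 ends [447.5 293.9] [438.6 309.4] w [3.4 5.5]
[(40, np.float64(20.6), np.float64(23.8)), (233, np.float64(20.0), np.float64(23.5)), (42, np.float64(20.1), np.float64(23.3)), (40, np.float64(20.2), np.float64(22.8)), (235, np.float64(20.3), np.float64(23.7)), (38, np.float64(20.2), np.float64(23.2)), (43, np.float64(20.8), np.float64(23.8)), (248, np.float64(20.6), np.float64(24.2)), (40, np.float64(20.0), np.float64(22.0))]
[502.16634738 -25.2911573  139.67646576] 55.8 [-0.72233287  0.08333222 -0.08394504]
```

View pics/z.png

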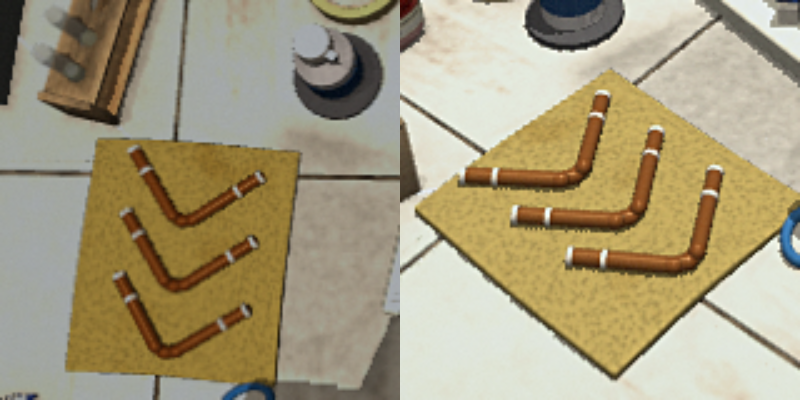

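Both halves show the three tubes flat, separate and well inside the pad: elbows at (180,220), (175,285) and (165,350) in the top view. The arm is clear, so I hand in.

```bash
python3 -c "
from workcell import *
print(close_job())"
```

```text
the job is handed in; nothing more can be done
None
```

The job is handed in, though no verdict came back: all three tubes were seated in the cradle, the cap was pressed to its stop and released, and the tubes now lie flat and separate on the pad, with no grip reading above 17 N.

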